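# Hang the slide rack up to drain

### The arm

A 6-joint arm with a two-finger parallel gripper is mounted at the origin on a cart in front of the work surface, level with it; the furniture and walls round the work are solid. World frame = base frame: x ahead of the robot, y to its left, z up, the work surface at z = 0. Lengths are in mm, angles in rad, forces in N, time in s.
With the tool pointing down it reaches from about 350 to 875 mm from the base axis. Payload 4.2 kg.
Tool frame: the origin (TCP) lies at the very end of the fingers, on their centre line; the grasp point (between the pads) lies 19 mm behind it; z points along the fingers, y is the direction in which the jaws open and shut (so a half turn about z gives the same grasp; the last joint's range is limited). The gripper opens to 85 mm and grips with 20 to 120 N. Pads are 22 mm wide; open, the fingers measure 114 mm over their backs; the gripper's body (76 mm by 85 mm) begins 54 mm behind the grasp point. The pads swing forward as they close: fully open they stand 13 mm farther back than shut.
Start: joints at [-0.888, 0.385, 0.008, 0, -1.194, -0.259], TCP at [257.029, -569.68, 231.312] pointing down, gripper open.
Joint ranges: [-3.14, 3.14], [-1.21, 2.06], [-1.07, 1.41], [-3.16, 2.05], [-2.99, -0.16], [-3.1, 3.1]. Speed limits (rad/s): [2.79, 2.79, 3.14, 3.14, 3.14, 3.14].

### API

Orientations are given as a unit quaternion [x, y, z, w].
In Python, from bench import arm gives the robot as it stands.
- The arm moves only by the tool apply_moves, never from a script. Its argument "plan" is one flat list of numbers, 5 for each row, row after row: the gripper's target within -1 to 1 (shut at 1, half-way at 0, fully open at -1), then the shift along the world's x, y, z in m, then the turn about the world's z in degrees. A call has 1 to 8 rows; each row is the pose to reach, as a shift and turn from the pose commanded when the call began; what a row does not reach only later rows make up. A row lasts 1/12 s, in which the tool goes at most 41.7 mm and 7.16 degrees, less where a joint would pass 70% of its speed; a pose out of reach is approached as far as the arm can. A call with a gripper value outside its range is refused whole. The fingers move at their own pace and stop on an object; the grip force is fixed at half the most. Time passes only in rows, so rows that repeat a pose let the fingers close. It gives the time, the measured TCP pose, the force and the opening at its end, in the units of the state.
- arm.read_state(): the state, without advancing time (a new reading comes with each control period).
- arm.get_image(name): name is "side" or "top" or "wrist"; returns a dict with "color" (400x640x3 uint8, red, green, blue), "range_z" (400x640 float32, mm along the optical axis (not along the pixel's ray), 0 where there is no reading), "camera_matrix" (3x3 intrinsics, pixels), "camera_from_world" (4x4, takes a point from world to camera coordinates); the wrist camera has in their place "mount" (4x4, takes a point from camera to tool coordinates, whose origin is the TCP and whose axes are the flange's). Camera axes: x right, y down, z forward; pixel columns grow to the right and rows downward; lengths in mm; the calibration is good to about 2 mm. A picture is of the moment at which its call begins: read the wrist's pose just before it.
- arm.job_done(): hands the job in, once; it reports no verdict.
The state is a dict: "clock": time; "joints": joint angles; "joint_vel": joint speeds; "joint_efforts": joint torques, N m; "position": TCP position; "ee_rot": TCP orientation; "contact_force": force on the tool from outside, world axes, zero at the start; "wrist_torque": the same for the moment, N m; "gripper_width": finger opening in mm.
Only numpy, scipy, OpenCV 4.12 (cv2) and the standard library are available. Lean on these libraries where they do the work, as an engineer would, in place of code of your own. Each camera call takes 0.05 s, during which the arm holds its last target.

### The job

Take the steel slide rack by the grip on its handle and hang it by the handle on the hook of the white drying stand, under the stand's shelf, so that it hangs free and level over the drip tray. Keep the slides upright, set the rack on the hook gently and do not disturb the other things on the bench.

Things in the scene. Friction and masses are not known exactly. Their poses are not given: they have to be found in the camera images.
- slide_rack: loose steel rack of upright glass slides, 82 x 120 x 154 mm (its x, y, z), 0.12 to 0.26 kg; origin: centre of its underside, z up. Frame and slides take the lowest 38 mm. A rigid wire handle (8 mm thick) stands in its y-z plane: legs at y = +-58 mm, top bar 113 mm up with a small peak (119 mm) in the middle; opening below 109 mm wide, 70 mm high. Half a turn changes nothing.
- rack_grip (a point): centre of the grey grip block on top of the rack's handle: 22 mm along the rack's x, 14 mm along its y (pinch it across this), 34 mm high; 137 mm above the rack's underside, axes as the rack's
- rack_handle (a point): centre of the handle's wire at its middle peak, 119 mm above the rack's underside, 18 mm below the centre of the grip; this is where the handle should lie on the hook
- stand: fixed white drying stand; origin at the foot of its upright panel's front face; x points to its back, z up. Drip tray from x = -150 to 0 mm, 190 mm wide, 14 mm high. Shelf with vials at the top, 313 to 331 mm high, reaching forward to x = -85 mm, over the hook's seat: a gripper pointing straight down finds no room there, one leaning back towards the stand's front does
- hook_seat (a point): lowest place of the hook, on the centre line of its round bar (10 mm thick), 85 mm in front of the panel, 190 mm above the bench, axes as the stand's. The hook runs out along -x and ends 27 mm in front of this point in an upturned tip, its top 25 mm above this point. When the rack hangs, rack_handle is 9 mm above this point and the rack's x axis lies along the hook
- orange_rack: loose low orange tube rack, 74 x 191 x 30 mm, a bystander; origin at its underside
- glass_beaker: loose small glass beaker, 44 mm wide, 58 mm high, a bystander; origin at its underside
- petri: loose petri dish, 59 mm wide, 15 mm high, a bystander; origin at its underside
- timer: loose bench timer, 62 x 66 x 18 mm, a bystander; origin at its underside

How it is judged (in metres and radians):
At the end, for the whole second after the job is handed in: The rack hangs at rest on the hook by the middle of its handle: rack_handle within 20 mm sideways of hook_seat, from 22 mm in front to 35 mm behind it, 0 to 20 mm above it; rack within 0.2 rad of upright, slower than 0.05 m/s and 0.5 rad/s (x of rack_handle in the frame of hook_seat between -0.022 and 0.035 m and y of rack_handle in the frame of hook_seat between -0.02 and 0.02 m and z of rack_handle in the frame of hook_seat between 0 and 0.02 m and angle between rack_handle's own z axis and vertical below 0.2 rad and contact force between slide_rack and stand above 0.5 N and linear speed of slide_rack below 0.05 m/s and angular speed of slide_rack below 0.5 rad/s); the robot touches nothing.
It fails at once if the rack is tipped by more than 0.8 rad (angle between rack_handle's own z axis and vertical above 0.8 rad).
It fails at once if the rack is knocked or pressed against the stand with more than 35 N (contact force between slide_rack and stand above 35 N).
It fails at once if a bystander is pushed more than 30 mm away (distance of any of orange_rack, glass_beaker, petri, timer from where it was at the start of the episode above 0.03 m).
It also fails if it takes over 51 s, if anything falls off the work surface, if the arm or the gripper's body presses on something with over 40 N, if the wrist force passes 120 N, or if a joint passes its speed limit or range.

## Working session

There is one attempt and no reset: what is moved stays moved. The work goes in short steps, Python scripts to look and compute and a tool call to move; the robot and the scene stay as the last step left them, time stands still between calls to the robot, and variables do not carry over. Pictures are saved under pics/ and viewed, and the job is handed in when it is done.

Besides the shell and the picture viewer there is one more tool, called after "Call:" as a command line: name --argument value ..., lists and objects as JSON in quotes. apply_moves: Moves the arm, as the interface text tells. Its arguments: {"type":"object","properties":{"plan":{"type":"array","items":{"type":"number"}}},"required":["plan"]}

```bash
ls -la; mkdir -p pics; cat > h.py <<'E'
import numpy as np, cv2, json
from bench import arm
from scipy.spatial.transform import Rotation as R
def snap(name,tag=None):
    st=arm.read_state(); im=arm.get_image(name)
    if tag:
        cv2.imwrite(f'pics/{tag}.png',im['color'][:,:,::-1]); np.savez(f'pics/{tag}.npz',st=json.dumps({k:np.asarray(v).tolist() for k,v in st.items()}),**im)
    return st,im
def c2w(im,st=None):
    if 'camera_from_world' in im: return np.linalg.inv(im['camera_from_world'])
    T=np.eye(4);T[:3,:3]=R.from_quat(st['ee_rot']).as_matrix();T[:3,3]=st['position']
    return T@im['mount']
def cloud(im,st=None):
    z=im['range_z'];K=im['camera_matrix'];v,u=np.mgrid[:z.shape[0],:z.shape[1]]
    P=np.stack([(u-K[0,2])/K[0,0]*z,(v-K[1,2])/K[1,1]*z,z],-1)
    T=c2w(im,st); W=P@T[:3,:3].T+T[:3,3]; W[z<=0]=np.nan; return W
def ray(im,u,v,st=None):
    K=im['camera_matrix'];T=c2w(im,st)
    d=T[:3,:3]@np.array([(u-K[0,2])/K[0,0],(v-K[1,2])/K[1,1],1]);return T[:3,3],d/np.linalg.norm(d)
def onplane(im,u,v,h,st=None):
    o,d=ray(im,u,v,st);return o+d*(h-o[2])/d[2]
def load(tag):
    f=np.load(f'pics/{tag}.npz');return json.loads(str(f['st'])),{k:f[k] for k in f.files if k!='st'}
E
python3 - <<'E'
from h import *
for n in ['side','top','wrist']:
    st,im=snap(n,n+'0')
    if n!='wrist': print(n,c2w(im).round(2))
    else: print(im['mount'].round(3))
    print(im['camera_matrix'])
print(st)
E
```

```text
total 12
drwxr-xr-x  3 agent agent 4096 Dec  7 06:26 .
drwxr-xr-x 23 root  root  4096 Dec  7 06:26 ..
drwxr-xr-x  2 agent agent 4096 Dec  7 06:26 pics
side [[-1.00000e+00  1.00000e-02 -3.00000e-02  5.69800e+02]
 [ 3.00000e-02  6.40000e-01 -7.70000e-01  1.00188e+03]
 [ 1.00000e-02 -7.70000e-01 -6.40000e-01  9.26260e+02]
 [ 0.00000e+00  0.00000e+00  0.00000e+00  1.00000e+00]]
[[370.33451013   0.         318.64965277]
 [  0.         370.33451013 199.29125073]
 [  0.           0.           1.        ]]
top [[ 0.00000e+00 -9.90000e-01  1.40000e-01  3.89990e+02]
 [-1.00000e+00 -0.00000e+00  1.00000e-02  5.80300e+01]
 [-1.00000e-02 -1.40000e-01 -9.90000e-01  1.17707e+03]
 [ 0.00000e+00  0.00000e+00  0.00000e+00  1.00000e+00]]
[[367.55959482   0.         320.85726473]
 [  0.         367.55959482 196.54708303]
 [  0.           0.           1.        ]]
[[  -0.      -0.952   -0.306   78.947]
 [   1.      -0.      -0.      -0.157]
 [  -0.      -0.306    0.952 -143.141]
 [   0.       0.       0.       1.   ]]
[[346.86141854   0.         318.21180795]
 [  0.         346.86141854 197.91408979]
 [  0.           0.           1.        ]]
{'clock': 0.1, 'joints': array([-8.88369823e-01,  3.85462029e-01,  6.77090138e-03, -4.28540592e-04,
       -1.19398205e+00, -2.58596950e-01]), 'joint_vel': array([-0.00037711, -0.00296892,  0.00142361,  0.00197133, -0.00157535,
        0.00084435]), 'joint_efforts': array([-2.37051245e-04, -3.93317163e+01,  1.88929653e+01,  4.19797048e+00,
       -2.59302120e-03, -9.71149774e-07]), 'position': array([ 256.83704371, -569.2261382 ,  230.34585603]), 'ee_rot': array([-2.10254868e-01,  9.77646138e-01,  9.26742732e-04, -2.47906940e-04]), 'contact_force': array([-0.49793453,  0.42211971,  0.06642936]), 'wrist_torque': array([ 0.02038198, -0.01895083, -0.01135889]), 'gripper_width': 85.21500100747808}
```

View pics/side0.png

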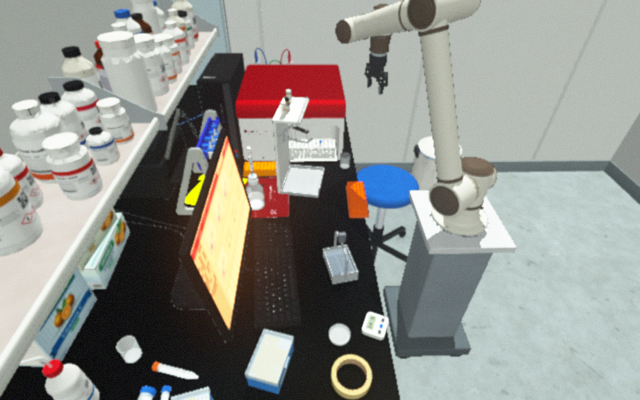

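View pics/top0.png

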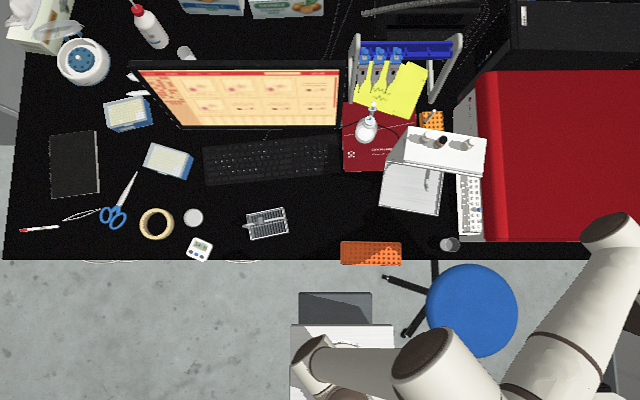

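View pics/wrist0.png

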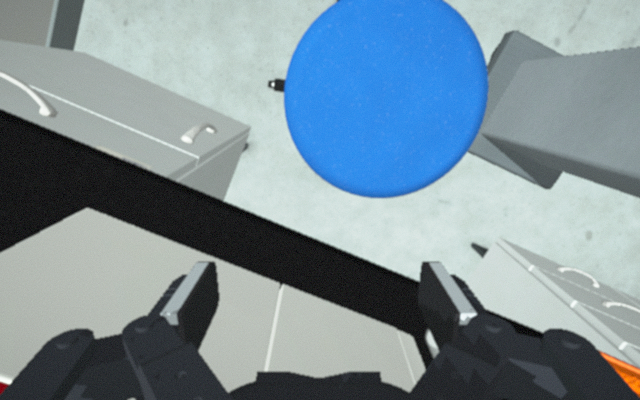

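Top view: rack at about (267,223), stand at (430,170) with its tray towards the robot and its hook at (428,180). The orange rack is at (370,253), the beaker at (450,244), petri at (193,217) and timer at (199,249). Zooming in.

```bash
python3 - <<'E'
from h import *
s,im=load('top0');c=im['color'][:,:,::-1]
a=cv2.resize(c[195:250,230:310],None,fx=5,fy=5,interpolation=cv2.INTER_CUBIC)
b=cv2.resize(c[115:255,360:500],None,fx=3,fy=3,interpolation=cv2.INTER_CUBIC)
cv2.imwrite('pics/top_rack.png',a);cv2.imwrite('pics/top_stand.png',b)
s,im=load('side0');c=im['color'][:,:,::-1]
a=cv2.resize(c[80:205,260:360],None,fx=4,fy=4,interpolation=cv2.INTER_CUBIC)
b=cv2.resize(c[220:300,305:375],None,fx=6,fy=6,interpolation=cv2.INTER_CUBIC)
cv2.imwrite('pics/side_stand.png',a);cv2.imwrite('pics/side_rack.png',b)
E
```

```text
(no output)
```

View pics/top_rack.png

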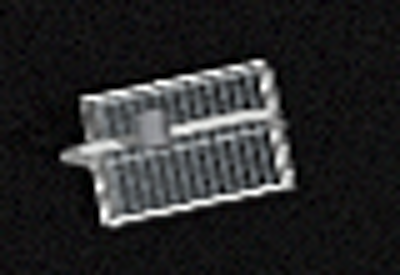

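View pics/top_stand.png

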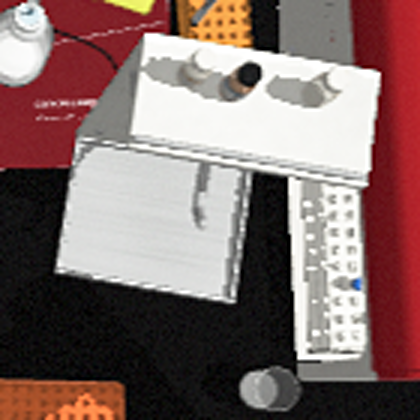

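View pics/side_stand.png

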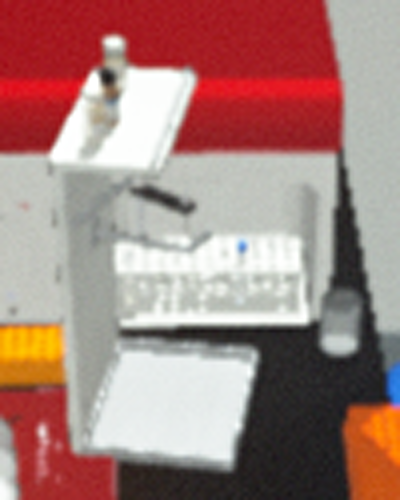

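View pics/side_rack.png

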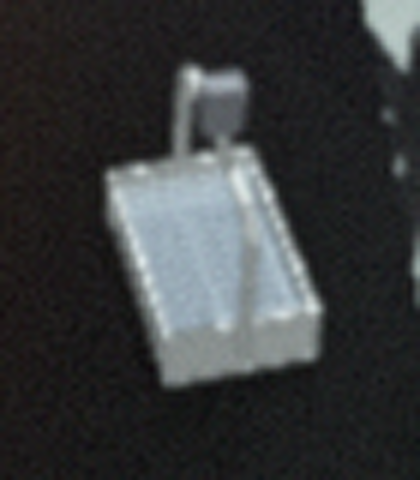

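Top zoom: handle bar runs along the rack's long side, grip block at about (260,220). The hook emerges from under the shelf with its tip near (426,190). Now measuring with depth and rays.

```bash
python3 - <<'E'
from h import *
s,im=load('top0');W=cloud(im)
v,u=np.mgrid[:400,:640]
def rect(m,name):
    P=W[m]; r=cv2.minAreaRect(P[:,:2].astype(np.float32)); print(name,m.sum(),'z',np.nanmedian(P[:,2]).round(1),'c',np.round(r[0],1),'size',np.round(r[1],1),'ang',round(r[2],2)); print(cv2.boxPoints(r).round(1).tolist())
reg=(u>360)&(u<490)&(v>110)&(v<250)
z=W[...,2]
print('bench',np.nanmedian(z[150:240,100:130]))
def big(m):
    n,l,st,_=cv2.connectedComponentsWithStats(m.astype(np.uint8)); return l==1+np.argmax(st[1:,4])
rect(big(reg&(abs(z-331)<12)),'shelf')
rect(big(reg&(abs(z-13)<8)&(im['color'].min(-1)>120)),'tray')
hk=reg&(z>160)&(z<240)
print('hook pts'); 
for a in np.argwhere(hk): print(a[::-1],W[a[0],a[1]].round(0),im['color'][a[0],a[1]]) if hk.sum()<120 else None
print(hk.sum())
rg=(u>235)&(u<300)&(v>195)&(v<250)
rect(rg&(z>20)&(z<60),'rack frame'); rect(big(rg&(z>128)&(z<170)),'grip'); rect(rg&(z>95)&(z<125),'bar')
E
```

```text
bench 1.2857142868263054
shelf 2850 z 324.6 c [ 616.5 -229.2] size [190.4  98.1] ang 79.92
[[551.5, -314.3999938964844], [648.0999755859375, -331.6000061035156], [681.4000244140625, -144.10000610351562], [584.7999877929688, -126.9000015258789]]
tray 235 z 12.4 c [ 573.4 -223. ] size [193.2 140.5] ang 80.21
[[487.70001220703125, -306.29998779296875], [626.2000122070312, -330.20001220703125], [659.0, -139.8000030517578], [520.5999755859375, -115.9000015258789]]
hook pts
590
rack frame 448 z 33.1 c [463.5 234.8] size [ 82. 121.] ang 11.68
[[411.1000061035156, 285.79998779296875], [435.6000061035156, 167.3000030517578], [515.9000244140625, 183.89999389648438], [491.3999938964844, 302.3999938964844]]
grip 49 z 152.6 c [462.7 235.7] size [20.7 13.2] ang 7.87
[[451.5, 240.8000030517578], [453.3999938964844, 227.6999969482422], [473.8999938964844, 230.60000610351562], [472.1000061035156, 243.60000610351562]]
bar 102 z 115.7 c [462.7 235.6] size [ 14.5 121.8] ang 16.16
[[438.79998779296875, 292.1000061035156], [472.70001220703125, 175.10000610351562], [486.6000061035156, 179.10000610351562], [452.70001220703125, 296.1000061035156]]
```

```bash
python3 - <<'E'
from h import *
ps=np.radians(-10.07);ex=np.array([np.cos(ps),np.sin(ps),0]);ey=np.array([-ex[1],ex[0],0]);O=np.array([568.3,-221.5,0])
for n in ['top','side']:
    s,im=load(n+'0');W=cloud(im);Q=W-O; X=Q@ex;Y=Q@ey;Z=Q[...,2]
    m=(abs(Y)<25)&(X<60)&(X>-60)&(Z>150)&(Z<260)
    print(n,m.sum())
    for a in np.argwhere(m)[::1 if m.sum()<90 else m.sum()//80]: print(a[::-1],X[*a].round(1),Y[*a].round(1),Z[*a].round(1),im['color'][*a])
    m=(abs(Y)<110)&(abs(X)<120)&(Z>305)&(Z<336); print('shelf',np.nanpercentile(X[m],[1,50,99]).round(1),np.nanpercentile(Y[m],[1,99]).round(1),np.nanpercentile(Z[m],[2,50,98]).round(1))
    m=(abs(Y)<80)&(X>-20)&(X<120)&(Z>230)&(Z<300); print('panel X',np.nanpercentile(X[m],[2,50,98]))
E
```

```text
top 85
[426 169] 31.4 5.1 192.9 [168 170 167]
[427 169] 30.9 3.3 196.7 [114 115 113]
[428 169] 31.8 0.2 195.0 [122 121 118]
[426 170] 28.0 5.3 195.5 [156 156 156]
[427 170] 28.1 2.9 196.8 [111 111 110]
[428 170] 28.7 0.2 196.3 [121 122 121]
[429 170] 29.3 -2.7 195.7 [131 132 132]
[426 171] 25.4 4.7 194.7 [137 138 137]
[427 171] 25.6 2.4 196.0 [115 115 115]
[428 171] 26.0 -0.2 196.3 [125 124 125]
[429 171] 26.8 -3.2 195.1 [129 130 129]
[426 172] 22.8 4.2 194.2 [140 142 140]
[427 172] 22.7 2.1 196.5 [121 122 121]
[428 172] 22.6 0.1 199.0 [123 124 123]
[425 173] 20.5 5.6 190.6 [162 165 162]
[426 173] 19.8 4.1 195.2 [116 115 112]
[427 173] 19.5 2.2 198.3 [131 131 131]
[428 173] 21.2 -1.6 193.7 [122 123 122]
[425 174] 17.8 5.2 190.5 [169 169 167]
[426 174] 16.9 3.8 195.8 [114 114 112]
[427 174] 16.3 2.3 200.1 [128 128 127]
[428 174] 18.5 -2.1 193.3 [121 121 121]
[425 175] 14.6 5.3 192.3 [153 154 153]
[426 175] 14.1 3.6 196.3 [106 107 106]
[427 175] 14.6 0.9 196.1 [126 126 126]
[428 175] 15.7 -2.4 193.6 [119 118 116]
[425 176] 11.7 5.0 192.9 [159 159 158]
[426 176] 12.5 2.0 191.4 [107 110 
[... 4301 characters left out ...]
]
[299 142] 24.6 4.3 188.8 [219 226 219]
[300 142] 21.0 2.6 188.1 [203 208 201]
[301 142] 17.4 1.5 187.8 [188 196 189]
[302 142] 13.6 0.9 187.8 [194 196 193]
[303 142] 8.4 8.2 192.6 [195 199 196]
[304 142] 5.7 1.9 189.2 [190 195 193]
[305 142] 1.1 5.8 192.0 [189 196 194]
[306 142] -3.0 7.5 193.4 [180 186 185]
[307 142] -5.0 -3.1 187.2 [169 174 175]
[308 142] -9.5 0.3 189.7 [182 189 184]
[309 142] -12.6 -4.2 187.3 [230 233 228]
[305 143] 2.7 -2.9 182.2 [227 231 228]
[306 143] -2.3 3.6 186.6 [227 232 228]
[307 143] -6.7 6.6 188.8 [211 217 211]
[308 143] -9.5 0.7 185.5 [224 229 223]
shelf [ 3.6 40.4 98.3] [-90.4  95.9] [312.6 323.4 331.9]
panel X [87.50489184 88.79925684 89.98269956]
  return np.nanmean(a, axis, out=out, keepdims=keepdims)
```

Call:
apply_moves --plan '[-1,-0.0175,0.0375,0,0,-1,-0.035,0.075,0.02,0,-1,-0.0525,0.1125,0.04,0,-1,-0.07,0.15,0.06,0,-1,-0.0875,0.1875,0.08,0,-1,-0.105,0.225,0.1,0,-1,-0.1225,0.2625,0.1,0,-1,-0.14,0.3,0.1,0]'

```text
clock: 0.82
position: [124.4, -286.2, 331.3]
ee_rot: [-0.21, 0.978, -0.001, 0.001]
contact_force: [1.3, 1.3, 1.2]
gripper_width: 85.3
```

```bash
cat >> h.py <<'E'
def stat():
    s=arm.read_state(); m=R.from_quat(s['ee_rot']).as_matrix()
    print('t',round(s['clock'],2),'pos',s['position'].round(1),'z',m[:,2].round(3),'y',m[:,1].round(3),'F',s['contact_force'].round(1),'w',round(s['gripper_width'],1),'q',s['joints'].round(3)); return s
E
python3 -c "
from h import *;stat()"
```

```text
t 0.82 pos [ 124.4 -286.2  331.3] z [ 0.002 -0.002 -1.   ] y [-0.41   0.912 -0.002] F [1.3 1.3 1.2] w 85.3 q [-0.623 -0.264 -0.447  0.    -1.385 -0.525]
```

Call:
apply_moves --plan '[-1,-0.015,0.035,0,0,-1,-0.03,0.07,0,0,-1,-0.045,0.1,0,0,-1,-0.045,0.1,0,0]'

```text
clock: 1.15
position: [78.0, -183.6, 331.2]
ee_rot: [-0.218, 0.976, -0.003, 0.007]
contact_force: [-0.5, -0.0, 0.5]
gripper_width: 85.2
```

```bash
python3 -c "
from h import *;stat()"
```

```text
t 1.15 pos [  78.  -183.6  331.2] z [ 0.014 -0.002 -1.   ] y [-0.425  0.905 -0.008] F [-0.5 -0.   0.5] w 85.2 q [-2.430e-01 -5.730e-01 -5.880e-01 -1.000e-03 -1.541e+00 -8.890e-01]
```

Call:
apply_moves --plan '[-1,-0.012,0.027,0,0,-1,-0.025,0.055,0,0,-1,-0.025,0.055,0,0,-1,-0.025,0.055,0,0]'

```text
clock: 1.48
position: [62.2, -145.3, 328.0]
ee_rot: [-0.214, 0.977, 0.005, 0.001]
contact_force: [-0.2, -1.0, -0.6]
gripper_width: 85.5
```

```bash
python3 -c "
from h import *;stat()"
```

```text
t 1.48 pos [  62.2 -145.3  328. ] z [ 0.001  0.01  -1.   ] y [-0.419  0.908  0.009] F [-0.2 -1.  -0.6] w 85.5 q [ 0.29  -0.786 -0.626 -0.009 -1.728 -1.43 ]
```

```bash
python3 - <<'E'
from h import *
s,im=load('top0');W=cloud(im)
for u in [230,260,290,310]:
    print(u,[(v,*W[v,u].round(0).astype(int)) for v in range(130,200,3)])
s,im=load('side0');W=cloud(im)
for v in [240,260,280]:
    print(v,[(u,*W[v,u].round(0).astype(int)) for u in range(245,325,4)])
E
```

```text
230 [(130, np.int64(774), np.int64(368), np.int64(-1)), (133, np.int64(764), np.int64(368), np.int64(-2)), (136, np.int64(754), np.int64(368), np.int64(-3)), (139, np.int64(743), np.int64(367), np.int64(-1)), (142, np.int64(733), np.int64(367), np.int64(-2)), (145, np.int64(718), np.int64(362), np.int64(14)), (148, np.int64(706), np.int64(360), np.int64(22)), (151, np.int64(697), np.int64(360), np.int64(20)), (154, np.int64(686), np.int64(359), np.int64(23)), (157, np.int64(677), np.int64(359), np.int64(20)), (160, np.int64(668), np.int64(360), np.int64(16)), (163, np.int64(658), np.int64(359), np.int64(17)), (166, np.int64(648), np.int64(359), np.int64(17)), (169, np.int64(639), np.int64(360), np.int64(12)), (172, np.int64(629), np.int64(360), np.int64(12)), (175, np.int64(620), np.int64(360), np.int64(10)), (178, np.int64(609), np.int64(358), np.int64(16)), (181, np.int64(600), np.int64(359), np.int64(9)), (184, np.int64(591), np.int64(360), np.int64(4)), (187, np.int64(582), np.int64(361), np.int64(0)), (190, np.int64(572), np.int64(360), np.int64(2)), (193, np.int64(562), np.int6
[... 6153 characters left out ...]
t64(685), np.int64(292), np.int64(15)), (273, np.int64(673), np.int64(292), np.int64(16)), (277, np.int64(661), np.int64(290), np.int64(13)), (281, np.int64(649), np.int64(291), np.int64(13)), (285, np.int64(636), np.int64(293), np.int64(15)), (289, np.int64(624), np.int64(293), np.int64(15)), (293, np.int64(612), np.int64(291), np.int64(12)), (297, np.int64(600), np.int64(282), np.int64(1)), (301, np.int64(588), np.int64(279), np.int64(-4)), (305, np.int64(576), np.int64(279), np.int64(-5)), (309, np.int64(563), np.int64(281), np.int64(-2)), (313, np.int64(551), np.int64(283), np.int64(0)), (317, np.int64(539), np.int64(283), np.int64(-1)), (321, np.int64(526), np.int64(281), np.int64(-3))]
```

Call:
apply_moves --plan '[-1,0.03,0,0,7,-1,0.06,0,0,14,-1,0.1,0,0,21,-1,0.14,0,0,28,-1,0.18,0.01,0,35,-1,0.22,0.03,0,42,-1,0.25,0.06,0,49,-1,0.27,0.09,0,56]'

```text
clock: 2.15
position: [334.4, -54.6, 327.7]
ee_rot: [-0.636, 0.772, 0.003, -0.004]
contact_force: [1.4, -1.2, -0.3]
gripper_width: 85.4
```

```bash
python3 -c "
from h import *;stat()"
```

```text
t 2.15 pos [334.4 -54.6 327.7] z [-0.011  0.    -1.   ] y [-0.981  0.191  0.01 ] F [ 1.4 -1.2 -0.3] w 85.4 q [ 0.326 -0.196 -0.408 -0.004 -1.369 -0.517]
```

Call:
apply_moves --plan '[-1,0,0,0.04,-7,-1,0,0,0.08,-14,-1,0,0,0.12,-21,-1,0,0,0.16,-28,-1,0,0,0.2,-35,-1,0,0,0.24,-42,-1,0,0,0.28,-49,-1,0,0,0.32,-56]'

```text
clock: 2.82
position: [331.7, -56.0, 650.4]
ee_rot: [-0.194, 0.981, 0.004, -0.001]
contact_force: [1.8, -0.4, 0.8]
gripper_width: 85.5
```

```bash
python3 -c "
from h import *;stat()"
```

```text
t 2.82 pos [331.7 -56.  650.4] z [-0.003  0.008 -1.   ] y [-0.381  0.924  0.009] F [ 1.8 -0.4  0.8] w 85.5 q [ 0.319 -0.104  0.464 -0.01  -2.14  -1.504]
```

Call:
apply_moves --plan '[-1,0,0,0.04,-4,-1,0,0,0.08,-4,-1,0,0,0.12,-4,-1,0,0,0.16,-4,-1,0,0,0.2,-4,-1,0,0,0.24,-4,-1,0,0,0.28,-4,-1,0,0,0.32,-4]'

```text
clock: 3.48
position: [210.3, -26.0, 828.0]
ee_rot: [-0.162, 0.986, -0.004, -0.048]
contact_force: [-1.3, 4.6, 0.7]
gripper_width: 84.9
```

```bash
python3 -c "
from h import *;stat()"
```

```text
t 3.48 pos [210.3 -26.  828. ] z [-0.094 -0.023 -0.995] y [-0.319  0.948  0.008] F [-1.3  4.6  0.7] w 84.9 q [ 0.629  0.078  1.405 -0.233 -2.983 -2.103]
```

Call:
apply_moves --plan '[-1,0.025,0.02,-0.02,3,-1,0.05,0.05,-0.04,7,-1,0.07,0.085,-0.05,11,-1,0.085,0.12,-0.06,15,-1,0.1,0.155,-0.07,19,-1,0.11,0.19,-0.08,23,-1,0.11,0.23,-0.09,27,-1,0.11,0.27,-0.1,31]'

```text
clock: 4.15
position: [316.7, 243.1, 728.3]
ee_rot: [-0.422, 0.906, -0.013, -0.042]
contact_force: [1.5, -1.9, 0.4]
gripper_width: 85.4
```

```bash
python3 -c "
from h import *;stat()"
```

```text
t 4.15 pos [316.7 243.1 728.3] z [-0.064 -0.059 -0.996] y [-0.765  0.644  0.011] F [ 1.5 -1.9  0.4] w 85.4 q [ 1.045  0.191  1.032 -0.043 -2.494 -1.778]
```

Call:
apply_moves --plan '[-1,0,0.04,-0.01,2,-1,0,0.08,-0.02,5,-1,0,0.12,-0.03,8,-1,0,0.16,-0.04,11,-1,0,0.2,-0.05,14,-1,0,0.24,-0.06,17,-1,0,0.28,-0.07,20,-1,0,0.32,-0.08,23]'

```text
clock: 4.82
position: [307.0, 539.1, 623.5]
ee_rot: [-0.594, 0.803, -0.021, -0.034]
contact_force: [0.5, -0.6, -0.9]
gripper_width: 85.5
```

Call:
apply_moves --plan '[-1,0,0.04,0,1,-1,0,0.08,0,2,-1,0,0.12,0,3,-1,0,0.16,0,4,-1,0,0.2,0,5,-1,0,0.24,0,6,-1,0,0.28,0,7,-1,0,0.32,0,8]'

```text
clock: 5.48
position: [270.3, 667.7, 535.4]
ee_rot: [-0.648, 0.761, -0.017, -0.02]
contact_force: [-0.1, -0.7, 0.3]
gripper_width: 85.3
```

```bash
python3 -c "
from h import *;stat()"
```

```text
t 5.48 pos [270.3 667.7 535.4] z [-0.009 -0.052 -0.999] y [-0.987  0.159  0.   ] F [-0.1 -0.7  0.3] w 85.3 q [ 1.41   0.748  1.407 -0.    -2.282 -1.57 ]
```

Call:
apply_moves --plan '[-1,0.2,1.6,0.9,0,-1,0.2,1.6,0.9,0,-1,0.2,1.6,0.9,0,-1,0.2,1.6,0.9,0]'

```text
clock: 5.82
position: [249.4, 702.7, 514.4]
ee_rot: [-0.648, 0.762, -0.012, -0.009]
contact_force: [0.7, 0.3, -0.7]
gripper_width: 85.3
```

```bash
python3 -c "
from h import *;stat()"
```

```text
t 5.82 pos [249.4 702.7 514.4] z [ 0.001 -0.03  -1.   ] y [-0.987  0.16  -0.006] F [ 0.7  0.3 -0.7] w 85.3 q [ 1.448  0.778  1.407  0.006 -2.23  -1.605]
```

Call:
apply_moves --plan '[-1,0.4,1.4,1.1,0,-1,0.4,1.4,1.1,0,-1,0.4,1.4,1.1,0,-1,0.4,1.4,1.1,0,-1,0.4,1.4,1.1,0,-1,0.4,1.4,1.1,0,-1,0.4,1.4,1.1,0,-1,0.4,1.4,1.1,0]'

```text
clock: 6.48
position: [244.6, 722.4, 503.0]
ee_rot: [-0.648, 0.762, -0.007, 0.002]
contact_force: [0.4, -0.7, 0.2]
gripper_width: 85.7
```

```bash
python3 -c "
from h import *;stat()"
```

```text
t 6.48 pos [244.6 722.4 503. ] z [ 0.011 -0.008 -1.   ] y [-0.987  0.16  -0.012] F [ 0.4 -0.7  0.2] w 85.7 q [ 1.46   0.795  1.407  0.015 -2.189 -1.613]
```

Call:
apply_moves --plan '[-1,0.2,1.6,1,0]'

```text
clock: 6.57
position: [241.5, 731.5, 502.2]
ee_rot: [-0.647, 0.762, -0.002, 0.012]
contact_force: [0.5, -0.2, 0.8]
gripper_width: 85.5
```

Call:
apply_moves --plan '[-1,0.2,1.6,1,0,-1,0.2,1.6,1,0]'

```text
clock: 6.73
position: [231.8, 747.2, 498.0]
ee_rot: [-0.648, 0.761, 0.005, 0.024]
contact_force: [-0.2, 0.4, -0.0]
gripper_width: 85.4
```

```bash
python3 -c "
from h import *;stat()"
```

```text
t 6.73 pos [231.8 747.2 498. ] z [ 0.03   0.039 -0.999] y [-0.987  0.16  -0.024] F [-0.2  0.4 -0. ] w 85.4 q [ 1.486  0.805  1.407  0.032 -2.131 -1.629]
```

Call:
apply_moves --plan '[-1,0.6,1.5,0.9,-7]'

```text
clock: 6.82
position: [235.9, 755.1, 494.7]
ee_rot: [-0.6, 0.799, 0.009, 0.033]
contact_force: [0.1, 0.1, -0.4]
gripper_width: 85.3
```

Call:
apply_moves --plan '[-1,0.6,1.5,0.9,-7]'

```text
clock: 6.9
position: [242.3, 762.4, 492.2]
ee_rot: [-0.548, 0.835, 0.014, 0.044]
contact_force: [1.1, 0.6, 0.7]
gripper_width: 85.6
```

Call:
apply_moves --plan '[-1,0.6,1.5,0.9,0]'

```text
clock: 6.98
position: [247.8, 770.4, 489.7]
ee_rot: [-0.549, 0.834, 0.02, 0.053]
contact_force: [0.9, -0.8, -0.2]
gripper_width: 85.3
```

```bash
python3 -c "
from h import *;stat()"
```

```text
t 6.98 pos [247.8 770.4 489.7] z [ 0.067  0.092 -0.994] y [-0.918  0.397 -0.025] F [ 0.9 -0.8 -0.2] w 85.3 q [ 1.48   0.823  1.406  0.066 -2.055 -1.853]
```

Call:
apply_moves --plan '[-1,0.5,1.5,1.1,0]'

```text
clock: 7.07
position: [251.1, 776.8, 490.1]
ee_rot: [-0.55, 0.832, 0.026, 0.063]
contact_force: [0.7, -0.6, -0.7]
gripper_width: 85.6
```

Call:
apply_moves --plan '[-1,0.5,1.5,1.1,0]'

```text
clock: 7.15
position: [253.9, 782.8, 492.9]
ee_rot: [-0.55, 0.831, 0.033, 0.074]
contact_force: [-1.4, -0.6, -0.2]
gripper_width: 85.6
```

Call:
apply_moves --plan '[-1,0.5,1.5,1.1,0]'

```text
clock: 7.23
position: [256.8, 789.1, 495.4]
ee_rot: [-0.549, 0.83, 0.041, 0.084]
contact_force: [-1.1, 0.2, 0.9]
gripper_width: 85.5
```

Call:
apply_moves --plan '[-1,0.5,1.5,1.1,0]'

```text
clock: 7.32
position: [259.6, 795.5, 497.6]
ee_rot: [-0.548, 0.829, 0.048, 0.095]
contact_force: [-1.1, 0.8, 0.4]
gripper_width: 85.4
```

Call:
apply_moves --plan '[-1,0.5,1.5,1.1,0]'

```text
clock: 7.4
position: [262.4, 802.2, 499.5]
ee_rot: [-0.548, 0.828, 0.055, 0.105]
contact_force: [0.1, -1.2, -0.0]
gripper_width: 85.4
```

Call:
apply_moves --plan '[-1,0.5,1.5,1.1,0]'

```text
clock: 7.48
position: [265.2, 809.0, 501.3]
ee_rot: [-0.547, 0.827, 0.062, 0.115]
contact_force: [-0.3, -0.1, 0.1]
gripper_width: 85.4
```

```bash
python3 -c "
from h import *;stat()"
```

```text
t 7.48 pos [265.2 809.  501.3] z [ 0.123  0.229 -0.966] y [-0.919  0.394 -0.024] F [-0.3 -0.1  0.1] w 85.4 q [ 1.478  0.827  1.407  0.107 -1.907 -1.832]
```

Call:
apply_moves --plan '[-1,0.5,1.5,1.1,-7]'

```text
clock: 7.57
position: [269.4, 814.0, 503.8]
ee_rot: [-0.493, 0.858, 0.063, 0.13]
contact_force: [-0.6, -1.0, 0.4]
gripper_width: 85.3
```

Call:
apply_moves --plan '[-1,0.5,1.5,1.1,0]'

```text
clock: 7.65
position: [270.6, 822.0, 504.0]
ee_rot: [-0.493, 0.856, 0.07, 0.139]
contact_force: [0.1, 0.3, -0.4]
gripper_width: 85.3
```

Call:
apply_moves --plan '[-1,0.5,1.5,1.1,0]'

```text
clock: 7.73
position: [273.8, 829.0, 506.1]
ee_rot: [-0.494, 0.853, 0.078, 0.149]
contact_force: [-0.5, 0.4, 0.2]
gripper_width: 85.3
```

Call:
apply_moves --plan '[-1,0.5,1.5,1.1,0]'

```text
clock: 7.82
position: [277.1, 835.8, 508.8]
ee_rot: [-0.493, 0.851, 0.085, 0.159]
contact_force: [0.5, -1.0, 0.5]
gripper_width: 85.5
```

Call:
apply_moves --plan '[-1,0.5,1.5,1.1,0]'

```text
clock: 7.9
position: [280.3, 842.7, 511.3]
ee_rot: [-0.492, 0.849, 0.093, 0.169]
contact_force: [-0.0, 0.6, -0.6]
gripper_width: 85.0
```

Call:
apply_moves --plan '[-1,0.5,1.5,1.1,0]'

```text
clock: 7.98
position: [283.4, 849.8, 513.8]
ee_rot: [-0.491, 0.846, 0.101, 0.18]
contact_force: [-0.6, 0.2, -0.5]
gripper_width: 85.3
```

Call:
apply_moves --plan '[-1,0.5,1.5,1.1,0]'

```text
clock: 8.07
position: [286.5, 856.9, 516.4]
ee_rot: [-0.49, 0.844, 0.109, 0.19]
contact_force: [0.4, 1.1, 0.8]
gripper_width: 85.5
```

Call:
apply_moves --plan '[-1,0.5,1.5,1.1,0]'

```text
clock: 8.15
position: [289.5, 864.1, 519.0]
ee_rot: [-0.489, 0.841, 0.116, 0.2]
contact_force: [0.5, 0.6, -0.8]
gripper_width: 85.3
```

```bash
python3 -c "
from h import *;stat()"
```

```text
t 8.15 pos [289.5 864.1 519. ] z [ 0.223  0.391 -0.893] y [-0.869  0.495  0.   ] F [ 0.5  0.6 -0.8] w 85.3 q [ 1.483  0.846  1.407  0.19  -1.699 -1.935]
```

Call:
apply_moves --plan '[-1,0.005,-0.038,-0.01,-3,-1,0.01,-0.076,-0.02,-6,-1,0.015,-0.114,-0.03,-9,-1,0.02,-0.152,-0.04,-12,-1,0.025,-0.19,-0.05,-15,-1,0.03,-0.228,-0.06,-18,-1,0.035,-0.266,-0.07,-21,-1,0.04,-0.304,-0.08,-24]'

```text
clock: 8.82
position: [322.6, 609.3, 452.3]
ee_rot: [-0.302, 0.925, 0.072, 0.219]
contact_force: [0.3, 0.7, 0.9]
gripper_width: 85.4
```

```bash
python3 -c "
from h import *;stat()"
```

```text
t 8.82 pos [322.6 609.3 452.3] z [ 0.362  0.266 -0.893] y [-0.591  0.807  0.001] F [0.3 0.7 0.9] w 85.4 q [ 1.449  0.226  0.107  0.367 -1.147 -2.489]
```

Call:
apply_moves --plan '[-1,0.009,-0.035,-0.013,-3,-1,0.018,-0.07,-0.026,-6,-1,0.027,-0.105,-0.04,-9,-1,0.036,-0.14,-0.053,-12,-1,0.045,-0.175,-0.066,-15,-1,0.054,-0.21,-0.08,-18,-1,0.063,-0.245,-0.093,-21,-1,0.072,-0.28,-0.106,-24]'

```text
clock: 9.48
position: [394.7, 330.1, 346.2]
ee_rot: [-0.103, 0.968, 0.026, 0.229]
contact_force: [0.8, -0.0, -0.0]
gripper_width: 85.6
```

```bash
python3 -c "
from h import *;stat();s,im=snap('wrist','wrist1')"
```

```text
t 9.48 pos [394.7 330.1 346.2] z [ 0.438  0.097 -0.894] y [-0.212  0.977  0.002] F [ 0.8 -0.  -0. ] w 85.6 q [ 1.21  -0.068 -0.51   0.491 -0.923 -2.828]
```

View pics/wrist1.png

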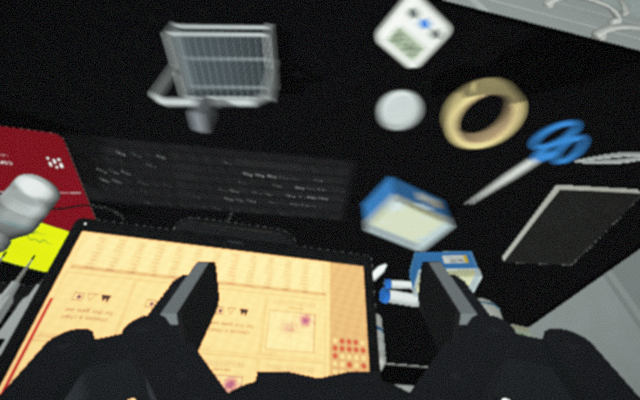

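The wrist view shows the rack at (222,65) with its grip block at (201,117). The petri is at (400,110) and the timer at (413,32), both clear of the path.

Call:
apply_moves --plan '[-1,0.007,-0.022,-0.03,0,-1,0.014,-0.044,-0.06,0,-1,0.021,-0.066,-0.09,0,-1,0.028,-0.088,-0.11,-0.5,-1,0.032,-0.102,-0.132,-0.5,-1,0.032,-0.102,-0.132,-0.5,-1,0.032,-0.102,-0.132,-0.5]'

```text
clock: 10.12
position: [426.9, 229.0, 214.1]
ee_rot: [-0.1, 0.968, 0.023, 0.229]
contact_force: [0.8, 1.6, 0.5]
gripper_width: 85.2
```

```bash
python3 - <<'E'
from h import *
stat();s,im=snap('wrist','wrist2')
W=cloud(im,s);m=(W[...,2]>125)&(W[...,2]<165)&(abs(W[...,0]-463)<50)&(abs(W[...,1]-235)<60)
P=W[m];v,u=np.nonzero(m);print(m.sum(),u.min(),u.max(),v.min(),v.max());print(np.percentile(P,[3,50,97],axis=0).round(1))
m=(W[...,2]>146)&(W[...,2]<162)&(abs(W[...,0]-463)<40)&(abs(W[...,1]-235)<40)
if m.sum()>5:
    P=W[m];print(cv2.minAreaRect(P[:,:2].astype(np.float32)),np.median(P[:,2]))
m=(W[...,2]>104)&(W[...,2]<123)&(abs(W[...,0]-463)<50)&(abs(W[...,1]-235)<90)
if m.sum()>5:
    P=W[m];l=cv2.fitLine(P[:,:2].astype(np.float32),cv2.DIST_HUBER,0,.01,.01).ravel();print('bar',l,np.degrees(np.arctan2(l[1],l[0])),P.min(0),P.max(0))
E
```

```text
t 10.12 pos [426.9 229.  214.1] z [ 0.438  0.091 -0.894] y [-0.204  0.979 -0.001] F [0.8 1.6 0.5] w 85.2 q [ 0.942 -0.038 -0.879  0.712 -0.479 -2.906]
1036 303 324 179 230
[[451.5 225.  126.7]
 [453.9 231.8 150. ]
 [470.9 238.9 154.9]]
((462.4399719238281, 232.8612060546875), (22.123674392700195, 13.907695770263672), 12.237979888916016) 153.7221050849397
bar [ 2.0536852e-01 -9.7868472e-01  4.6077933e+02  2.3274472e+02] -78.148926 [447.47284112 173.71605969 104.02552381] [477.10006588 291.56115598 122.98133949]
```

View pics/wrist2.png

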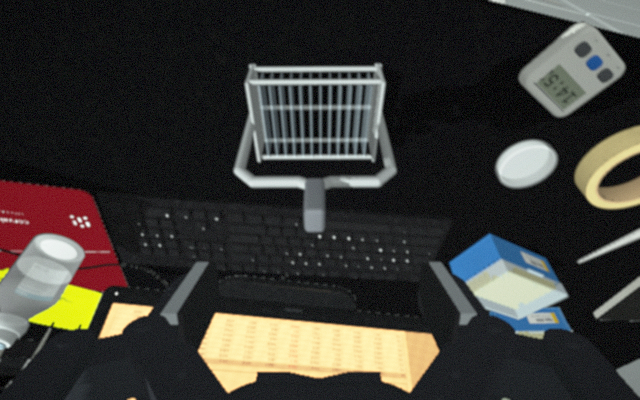

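```bash
cat > fk.py <<'E'
import numpy as np
from scipy.spatial.transform import Rotation as R
from scipy.optimize import least_squares
D=[([-0.888,0.385,0.007,0,-1.194,-0.259],[256.84,-569.2,230.3],None,None),
([-0.623,-0.264,-0.447,0,-1.385,-0.525],[124.4,-286.2,331.3],[.002,-.002,-1],[-.41,.912,-.002]),
([0.29,-0.786,-0.626,-0.009,-1.728,-1.43],[62.2,-145.3,328],[.001,.01,-1],[-.419,.908,.009]),
([0.326,-0.196,-0.408,-0.004,-1.369,-0.517],[334.4,-54.6,327.7],[-.011,0,-1],[-.981,.191,.01]),
([0.319,-0.104,0.464,-0.01,-2.14,-1.504],[331.7,-56,650.4],[-.003,.008,-1],[-.381,.924,.009]),
([0.629,0.078,1.405,-0.233,-2.983,-2.103],[210.3,-26,828],[-.094,-.023,-.995],[-.319,.948,.008]),
([1.045,0.191,1.032,-0.043,-2.494,-1.778],[316.7,243.1,728.3],[-.064,-.059,-.996],[-.765,.644,.011]),
([1.41,0.748,1.407,0,-2.282,-1.57],[270.3,667.7,535.4],[-.009,-.052,-.999],[-.987,.159,0]),
([1.478,0.827,1.407,0.107,-1.907,-1.832],[265.2,809,501.3],[.123,.229,-.966],[-.919,.394,-.024]),
([1.483,0.846,1.407,0.19,-1.699,-1.935],[289.5,864.1,519],[.223,.391,-.893],[-.869,.495,0]),
([1.449,0.226,0.107,0.367,-1.147,-2.489],[322.6,609.3,452.3],[.362,.266,-.893],[-.591,.807,.001]),
([1.21,-0.068,-0.51,0.491,-0.923,-2.828],[394.7,330.1,346.2],[.438,.097,-.894],[-.212,.977,.002]),
([0.942,-0.038,-0.879,0.712,-0.479,-2.906],[426.9,229,214.1],[.438,.091,-.894],[-.204,.979,-.001])]
def fk(q,p):
    a1,h,L2,fx,fz,lat,L6,c6=p[:8]
    r=lambda ax,a:R.from_euler(ax,a).as_matrix()
    A1=r('z',q[0]);A2=A1@r('y',q[1]);A3=A2@r('y',-q[2]);A4=A3@r('x',s4*q[3]);A5=A4@r('y',-q[4])
    wr=A1@[a1,0,h]+A2@[0,0,L2]+A3@[fx,0,fz]
    t=A5@[L6,0,0]+A4@[0,lat,0]
    # tool z = A5 x axis
    B=A5@r('y',np.pi/2)@r('z',s6*q[5]+c6)
    return wr+t,B
s4=1;s6=1
def res(p):
    o=[]
    for q,pos,z,y in D:
        P,B=fk(q,p);o+=list((P-pos))
        if z is not None:o+=list(300*(B[:,2]-z))+list(300*(B[:,1]-y))
    return o
best=None
for s4 in(1,-1):
  for s6 in(1,-1):
    for c in (0,np.pi/2,np.pi,-np.pi/2):
      r=least_squares(res,[50,300,400,400,0,-160,250,c])
      if best is None or r.cost<best[0]:best=(r.cost,r.x,s4,s6)
cost,p,s4,s6=best
lo=np.array([-3.14,-1.21,-1.07,-3.16,-2.99,-3.1]);hi=np.array([3.14,2.06,1.41,2.05,-.16,3.1])
def ik(pos,Bt,q0,lim=True):
    f=lambda q:np.r_[fk(q,p)[0]-pos,300*(fk(q,p)[1][:,2]-Bt[:,2]),300*(fk(q,p)[1][:,1]-Bt[:,1])]
    r=least_squares(f,np.clip(q0,lo+1e-3,hi-1e-3),bounds=(lo,hi) if lim else (-np.inf,np.inf));return r.x,np.sqrt(2*r.cost)
def tool(az,phi):
    x=np.array([np.cos(az),np.sin(az),0]);z=np.sin(phi)*x-np.array([0,0,np.cos(phi)]);y=np.array([-x[1],x[0],0]);return np.c_[np.cross(y,z),y,z]
E
python3 - <<'E'
from fk import *
print(cost,p.round(2),s4,s6); print(np.abs(res(p)).max())
q0=D[-1][0]
for z in (214,190,160,140,125):
    t=(214-z)/89; pos=np.array([426.9+44*t,229+9*t-3*t,z]); q,e=ik(pos,tool(np.radians(11.8),.467),q0); print(z,q.round(3),round(e,2)); q0=q
ex=np.array([np.cos(-.1758),np.sin(-.1758),0])
for X in (-100,-50,0):
  for phi in (.467,.35):
    pos=np.array([568.3,-221,216])+X*ex; q,e=ik(pos,tool(-.1758,phi),[0.2,.3,-.3,.3,-.9,-2]); print('seat',X,phi,q.round(3),round(e,2))
E
```

```text
1.4429602817907974 [ 2.0000e-02  1.6040e+02  5.6495e+02  4.2186e+02  6.0000e-02 -1.5982e+02
  2.9760e+02 -1.5700e+00] -1 -1
0.45599298451850245
214 [ 0.94  -0.039 -0.883  0.721 -0.475 -2.913] 0.0
190 [ 0.871  0.013 -0.928  0.859 -0.376 -3.005] 0.0
160 [ 0.777  0.079 -0.957  1.026 -0.278 -3.1  ] 5.46
140 [ 0.741  0.125 -0.948  1.054 -0.244 -3.1  ] 13.25
125 [ 0.716  0.16  -0.939  1.073 -0.222 -3.1  ] 19.06
seat -100 0.467 [-0.062  0.006 -0.653  0.118 -0.45  -1.779] 0.0
seat -100 0.35 [-0.07   0.048 -0.55   0.062 -0.626 -1.721] 0.0
seat -50 0.467 [-0.076  0.095 -0.551  0.101 -0.462 -1.751] 0.0
seat -50 0.35 [-0.082  0.135 -0.447  0.054 -0.641 -1.703] 0.0
seat 0 0.467 [-0.086  0.179 -0.443  0.086 -0.485 -1.727] 0.0
seat 0 0.35 [-0.091  0.218 -0.338  0.047 -0.666 -1.687] 0.0
```

```bash
python3 - <<'E'
from fk import *
b=np.array([462.5,233.2,140.])
for az in (11.8,191.8):
  for phi in (.467,.4,.35,.3,.25):
    T=tool(np.radians(az),phi)
    for q0 in ([.8,.1,-.9,.8,-.4,-2.9],[.8,.3,-.3,.0,-1.2,-2.]):
      pos=b+19*T[:,2]; q,e=ik(pos,T,q0); print(az,phi,q.round(3),round(e,2))
E
```

```text
11.8 0.467 [ 0.715  0.163 -0.939  1.074 -0.22  -3.1  ] 19.93
11.8 0.467 [ 0.715  0.163 -0.939  1.074 -0.22  -3.1  ] 19.93
11.8 0.4 [ 0.722  0.175 -0.941  1.058 -0.218 -3.1  ] 2.6
11.8 0.4 [ 0.722  0.175 -0.941  1.058 -0.218 -3.1  ] 2.6
11.8 0.35 [ 0.811  0.192 -0.857  0.717 -0.302 -2.841] 0.0
11.8 0.35 [ 0.811  0.192 -0.857  0.717 -0.302 -2.841] 0.0
11.8 0.3 [ 0.845  0.208 -0.763  0.474 -0.396 -2.631] 0.0
11.8 0.3 [ 0.845  0.208 -0.763  0.474 -0.396 -2.631] 0.0
11.8 0.25 [ 0.848  0.225 -0.684  0.325 -0.482 -2.488] 0.0
11.8 0.25 [ 0.848  0.225 -0.684  0.325 -0.482 -2.488] 0.0
191.8 0.467 [ 0.664  0.531 -0.052 -0.203 -1.416  1.188] 0.0
191.8 0.467 [ 0.664  0.531 -0.052 -0.203 -1.416  1.188] 0.0
191.8 0.4 [ 0.677  0.498 -0.096 -0.182 -1.341  1.174] 0.0
191.8 0.4 [ 0.677  0.498 -0.096 -0.182 -1.341  1.174] 0.0
191.8 0.35 [ 0.688  0.474 -0.13  -0.166 -1.283  1.162] 0.0
191.8 0.35 [ 0.688  0.474 -0.13  -0.166 -1.283  1.162] 0.0
191.8 0.3 [ 0.305  0.391 -0.641 -1.694 -0.16  -3.1  ] 295.74
191.8 0.3 [ 0.699  0.45  -0.165 -0.149 -1.225  1.147] 0.0
191.8 0.25 [ 0.124  0.371 -0.937 -3.16  -0.16  -1.478] 232.58
191.8 0.25 [ 0.711  0.427 -0.202 -0.131 -1.165  1.131] 0.0
```

```bash
python3 - <<'E'
from fk import *
q=np.array(D[-1][0])
P0=np.array([426.9,229,214.1]);P1=np.array([470,234,260.])
for k in range(0,26,2):
    t=k/25; T=tool(np.radians(11.8+180*t),.465); q,e=ik(P0+min(1,2*t)*(P1-P0),T,q); print(k,q.round(2),round(e,2))
from h import *
s,im=load('top0');W=cloud(im);m=(W[...,2]>100)&(W[...,1]>0)&(W[...,1]<450)&(W[...,0]>520);P=W[m];print(np.percentile(P,[0.5,50,99],axis=0).round(0))
m=m&(W[...,0]<690);print(W[m][:, :].min(0) if m.any() else None, m.sum())
E
```

```text
0 [ 0.94 -0.04 -0.88  0.71 -0.48 -2.91] 0.0
2 [ 0.9  -0.05 -0.81  0.49 -0.43 -2.42] 0.0
4 [ 0.85 -0.04 -0.66  0.13 -0.49 -1.81] 0.0
6 [ 0.73 -0.   -0.49 -0.17 -0.63 -1.23] 0.0
8 [ 0.62  0.05 -0.35 -0.35 -0.81 -0.78] 0.0
10 [ 0.54  0.11 -0.23 -0.44 -0.98 -0.45] 0.0
12 [ 0.49  0.17 -0.13 -0.48 -1.15 -0.18] 0.0
14 [ 0.48  0.23 -0.04 -0.48 -1.29  0.05] 0.0
16 [ 0.48  0.28  0.02 -0.46 -1.41  0.26] 0.0
18 [ 0.5   0.33  0.08 -0.43 -1.52  0.46] 0.0
20 [ 0.54  0.37  0.12 -0.38 -1.6   0.65] 0.0
22 [ 0.58  0.41  0.15 -0.31 -1.66  0.85] 0.0
24 [ 0.63  0.43  0.16 -0.24 -1.7   1.04] 0.0
[[769.   8. 102.]
 [793. 228. 281.]
 [817. 446. 383.]]
None 0
```

Call:
apply_moves --plan '[-1,0.01,0,0.02,7,-1,0.02,0,0.04,14,-1,0.03,0,0.06,21,-1,0.04,0,0.06,28,-1,0.05,0,0.06,35,-1,0.06,0,0.06,42,-1,0.065,0.005,0.06,49,-1,0.07,0.01,0.06,56]'

```text
clock: 10.83
position: [495.5, 240.4, 277.1]
ee_rot: [-0.389, 0.892, 0.09, 0.21]
contact_force: [-0.8, -0.6, 0.5]
gripper_width: 85.0
```

Call:
apply_moves --plan '[-1,0,0,0,7,-1,0,0,0,14,-1,0,0,0,21,-1,0,0,0,28,-1,0,0,0,35,-1,0,0,0,42,-1,0,0,0,49,-1,0,0,0,56]'

```text
clock: 11.5
position: [495.7, 239.6, 276.6]
ee_rot: [0.754, -0.616, -0.173, -0.147]
contact_force: [0.4, 0.7, -0.1]
gripper_width: 85.3
```

```bash
python3 -c "
from h import *;s=stat();m=R.from_quat(s['ee_rot']).as_matrix();print(np.degrees(np.arctan2(m[1,2],m[0,2])),np.degrees(np.arctan2(m[1,1],m[0,1])))"
```

```text
t 11.5 pos [495.7 239.6 276.6] z [-0.08   0.435 -0.897] y [-0.98  -0.198 -0.008] F [ 0.4  0.7 -0.1] w 85.3 q [ 0.481  0.212 -0.027 -0.466 -1.226 -0.143]
100.46837969937165 -168.5641629264637
```

Call:
apply_moves --plan '[-1,0,0,0,7,-1,0,0,0,14,-1,0,0,0,21,-1,0,0,0,28,-1,0,0,0,35,-1,0,0,0,42,-1,0,0,0,49,-1,0,0,-0.02,56]'

```text
clock: 12.17
position: [497.7, 240.2, 259.1]
ee_rot: [0.957, -0.189, -0.216, -0.05]
contact_force: [0.8, 0.3, 1.0]
gripper_width: 85.4
```

Call:
apply_moves --plan '[-1,0,0,-0.01,7,-1,0,0,-0.02,14,-1,0,0,-0.03,21,-1,0,0,-0.04,28,-1,0,0,-0.042,34,-1,0,0,-0.042,34,-1,0,0,-0.042,34]'

```text
clock: 12.75
position: [494.9, 239.9, 212.6]
ee_rot: [0.97, 0.094, -0.224, 0.019]
contact_force: [0.8, 0.4, -0.5]
gripper_width: 85.7
```

```bash
cat >> h.py <<'E'
def az():
    s=stat();m=R.from_quat(s['ee_rot']).as_matrix();print('lean az',np.degrees(np.arctan2(m[1,2],m[0,2])).round(2),'y az-90',np.degrees(np.arctan2(-m[0,1],m[1,1])).round(2),'phi',np.arccos(-m[2,2]).round(3));return s,m
E
python3 -c "
from h import *;az();snap('wrist','wrist3')"
```

```text
t 12.75 pos [494.9 239.9 212.6] z [-0.43  -0.08  -0.899] y [ 0.19  -0.982 -0.004] F [ 0.8  0.4 -0.5] w 85.7 q [ 0.634  0.504  0.15  -0.192 -1.629  1.158]
lean az -169.52 y az-90 -169.03 phi 0.453
```

View pics/wrist3.png

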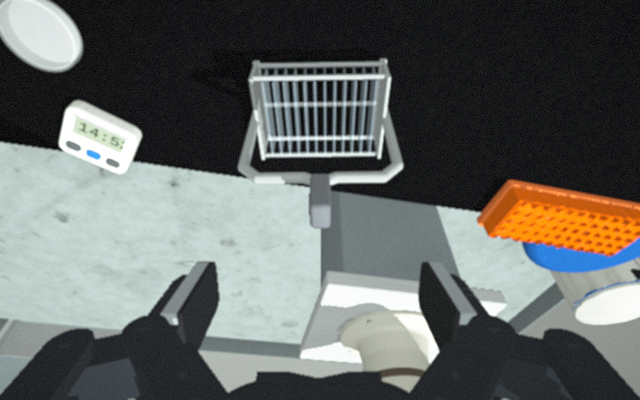

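The block is now at (319,200), centred between the fingers and seen from the far side. Measuring it from this second wrist position.

```bash
python3 - <<'E'
from h import *
s,im=load('wrist3');s={k:np.array(v) for k,v in s.items()}
W=cloud(im,s)
m=(W[...,2]>146)&(W[...,2]<162)&(abs(W[...,0]-463)<40)&(abs(W[...,1]-235)<40)
P=W[m];r=cv2.minAreaRect(P[:,:2].astype(np.float32));print(r,np.median(P[:,2]))
m=(W[...,2]>104)&(W[...,2]<123)&(abs(W[...,0]-463)<50)&(abs(W[...,1]-235)<90)
P=W[m];l=cv2.fitLine(P[:,:2].astype(np.float32),cv2.DIST_HUBER,0,.01,.01).ravel();print('bar',l,np.degrees(np.arctan2(l[1],l[0])))
T=R.from_quat(s['ee_rot']).as_matrix();b=np.array([r[0][0],r[0][1],141.]);print('TCP target',b+19*T[:,2],'shift',b+19*T[:,2]-s['position'])
E
```

```text
((464.671142578125, 233.17356872558594), (22.811792373657227, 13.688214302062988), 11.984736442565918) 153.68236728804388
bar [ 2.0973906e-01 -9.7775739e-01  4.6649631e+02  2.3353508e+02] -77.89294
TCP target [456.49344592 231.66082429 123.91676607] shift [-38.44044493  -8.24544159 -88.66135479]
```

Call:
apply_moves --plan '[-1,-0.012,-0.002,-0.027,0.5,-1,-0.024,-0.005,-0.053,1,-1,-0.033,-0.007,-0.073,1,-1,-0.0395,-0.0084,-0.088,1,-1,-0.0395,-0.0084,-0.088,1,-1,-0.0395,-0.0084,-0.088,1]'

```text
clock: 13.3
position: [455.8, 229.1, 124.6]
ee_rot: [0.969, 0.101, -0.224, 0.022]
contact_force: [0.7, -0.6, 1.4]
gripper_width: 85.1
```

```bash
python3 -c "
from h import *;az();snap('wrist','wrist4')"
```

```text
t 13.3 pos [455.8 229.1 124.6] z [-0.43  -0.087 -0.899] y [ 0.205 -0.979 -0.003] F [ 0.7 -0.6  1.4] w 85.1 q [ 0.661  0.523 -0.058 -0.199 -1.406  1.192]
lean az -168.5 y az-90 -168.15 phi 0.454
```

View pics/wrist4.png

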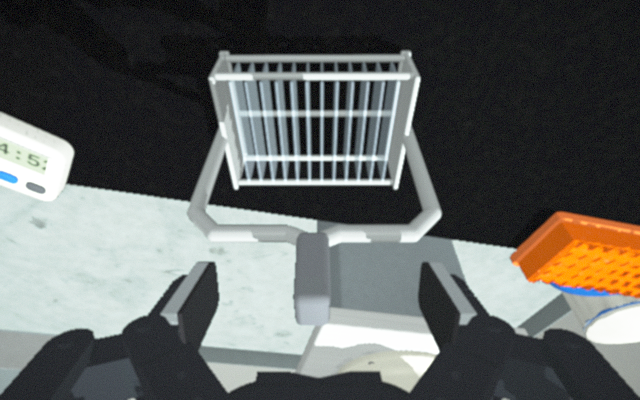

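Block (312,280) is about 6 px left of the finger middle at u≈318, which is roughly 2 mm. Correct by that, then close.

Call:
apply_moves --plan '[-1,0,0.0022,0,0,0.3,0,0.0022,0,0,0.5,0,0.0022,0,0,1,0,0.0022,0,0,1,0,0.0022,0,0,1,0,0.0022,0,0,1,0,0.0022,0,0]'

```text
clock: 13.93
position: [455.2, 231.3, 123.7]
ee_rot: [0.969, 0.101, -0.225, 0.022]
contact_force: [-2.4, 1.9, 4.5]
gripper_width: 13.2
```

```bash
python3 -c "
from h import *;az();snap('wrist','wrist5')"
```

```text
t 13.93 pos [455.2 231.3 123.7] z [-0.431 -0.088 -0.898] y [ 0.206 -0.978 -0.003] F [-2.4  1.9  4.5] w 13.2 q [ 0.664  0.525 -0.056 -0.2   -1.406  1.19 ]
lean az -168.41 y az-90 -168.09 phi 0.455
```

View pics/wrist5.png

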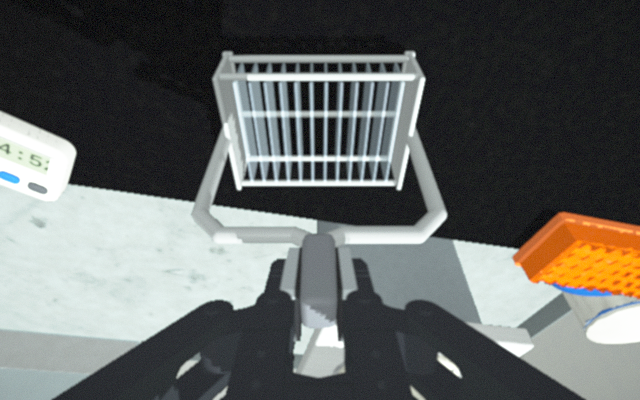

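```bash
python3 - <<'E'
from fk import *
q=np.array([0.664,0.525,-0.056,-0.2,-1.406,1.19])
A=np.array([455.,231,250]);B=np.array([430,-195,250.])
N=29;qq=[]
for k in range(N+1):
    t=k/N; T=tool(np.radians(191.9-202*t),.455); qn,e=ik(A+t*(B-A),T,q); 
    if k%2==0: print(k,(A+t*(B-A)).round(0),qn.round(2),round(e,2),'vmax',np.abs((qn-q)*12).max().round(2)); 
    q=qn
E
```

```text
0 [455. 231. 250.] [ 0.67  0.41  0.1  -0.2  -1.67  1.14] 0.0 vmax 3.13
2 [453. 202. 250.] [ 0.58  0.38  0.06 -0.26 -1.64  0.99] 0.0 vmax 0.87
4 [452. 172. 250.] [ 0.49  0.34  0.02 -0.31 -1.59  0.85] 0.0 vmax 0.85
6 [450. 143. 250.] [ 0.4   0.3  -0.02 -0.36 -1.55  0.71] 0.0 vmax 0.83
8 [448. 113. 250.] [ 0.32  0.25 -0.06 -0.4  -1.49  0.57] 0.0 vmax 0.83
10 [446.  84. 250.] [ 0.23  0.21 -0.11 -0.43 -1.42  0.43] 0.0 vmax 0.83
12 [445.  55. 250.] [ 0.15  0.16 -0.16 -0.46 -1.35  0.29] 0.0 vmax 0.86
14 [443.  25. 250.] [ 0.08  0.12 -0.21 -0.48 -1.28  0.14] 0.0 vmax 0.9
16 [441.  -4. 250.] [ 0.02  0.07 -0.26 -0.48 -1.19 -0.02] 0.0 vmax 0.97
18 [439. -33. 250.] [-0.03  0.03 -0.3  -0.47 -1.1  -0.19] 0.0 vmax 1.08
20 [438. -63. 250.] [-0.06 -0.01 -0.36 -0.45 -1.01 -0.39] 0.0 vmax 1.23
22 [436. -92. 250.] [-0.08 -0.05 -0.41 -0.39 -0.9  -0.62] 0.0 vmax 1.44
24 [ 434. -122.  250.] [-0.07 -0.08 -0.47 -0.3  -0.79 -0.89] 0.0 vmax 1.71
26 [ 433. -151.  250.] [-0.06 -0.1  -0.54 -0.17 -0.69 -1.22] 0.0 vmax 2.02
28 [ 431. -180.  250.] [-0.04 -0.11 -0.62  0.01 -0.61 -1.59] 0.0 vmax 2.27
```

Call:
apply_moves --plan '[1,0,0,0.004,0,1,0,0,0.012,0,1,0,0,0.03,0,1,0,0,0.05,0,1,0,0,0.075,0,1,0,0,0.1,0,1,0,0,0.12,0,1,0,0,0.126,0]'

```text
clock: 14.65
position: [456.4, 231.6, 253.5]
ee_rot: [0.97, 0.102, -0.221, 0.021]
contact_force: [0.8, 0.4, -2.3]
gripper_width: 13.1
```

```bash
python3 -c "
from h import *;az();snap('wrist','wrist6');snap('side','side6')
s,im=load('side6');cv2.imwrite('pics/side6z.png',cv2.resize(im['color'][100:300,260:420,::-1],None,fx=3,fy=3))"
```

```text
t 14.65 pos [456.4 231.6 253.5] z [-0.425 -0.086 -0.901] y [ 0.207 -0.978 -0.005] F [ 0.8  0.4 -2.3] w 13.1 q [ 0.664  0.409  0.103 -0.197 -1.669  1.137]
lean az -168.61 y az-90 -168.06 phi 0.449
```

View pics/side6z.png

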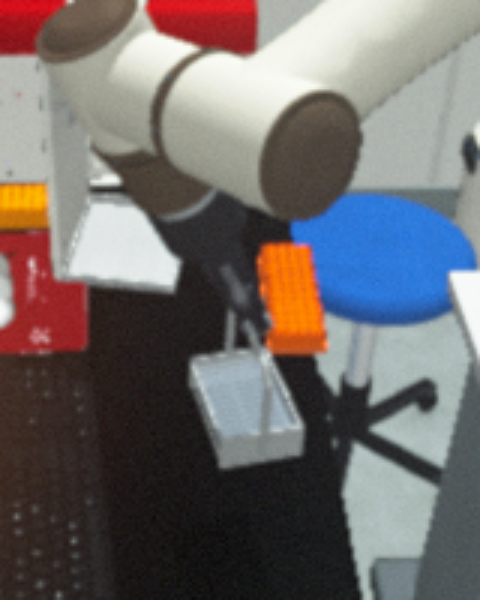

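View pics/wrist6.png

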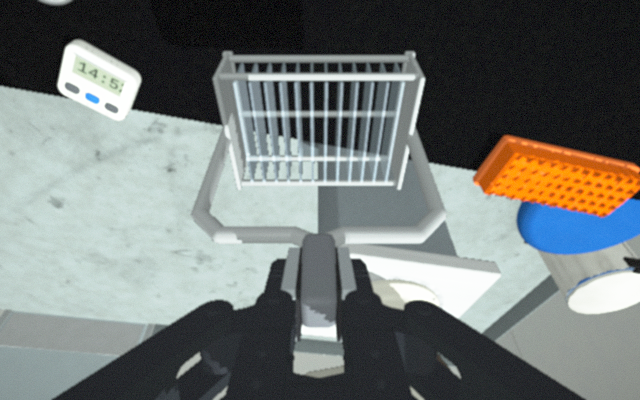

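The rack hangs in the grip unchanged, with the frame at the same pixels as before the lift. Now turning it on the way to the stand.

Call:
apply_moves --plan '[1,-0.001,-0.008,0,-4,1,-0.002,-0.02,0,-10,1,-0.003,-0.035,0,-17,1,-0.004,-0.05,0,-24,1,-0.005,-0.065,0,-31,1,-0.006,-0.08,0,-38,1,-0.007,-0.095,0,-45,1,-0.008,-0.11,0,-52]'

```text
clock: 15.42
position: [446.2, 120.2, 247.7]
ee_rot: [0.914, -0.337, -0.213, -0.078]
contact_force: [-0.2, -0.5, -1.4]
gripper_width: 13.4
```

Call:
apply_moves --plan '[1,-0.001,-0.015,0,-7,1,-0.002,-0.03,0,-14,1,-0.003,-0.045,0,-21,1,-0.004,-0.06,0,-28,1,-0.005,-0.075,0,-35,1,-0.006,-0.09,0,-42,1,-0.007,-0.105,0,-49,1,-0.008,-0.12,0,-56]'

```text
clock: 16.08
position: [437.8, 0.3, 247.6]
ee_rot: [-0.649, 0.727, 0.151, 0.168]
contact_force: [0.7, 0.4, -2.7]
gripper_width: 13.6
```

```bash
python3 -c "
from h import *;az()"
```

```text
t 16.08 pos [4.378e+02 3.000e-01 2.476e+02] z [ 0.048  0.437 -0.898] y [-0.994  0.113  0.002] F [ 0.7  0.4 -2.7] w 13.6 q [ 0.028  0.081 -0.253 -0.484 -1.212  0.026]
lean az 83.75 y az-90 83.52 phi 0.455
```

Call:
apply_moves --plan '[1,-0.001,-0.015,0,-7,1,-0.002,-0.03,0,-14,1,-0.003,-0.045,0,-21,1,-0.004,-0.06,0,-28,1,-0.005,-0.075,0,-35,1,-0.006,-0.09,0,-42,1,-0.007,-0.105,0,-49,1,-0.008,-0.12,0,-55]'

```text
clock: 16.75
position: [429.1, -119.2, 247.4]
ee_rot: [-0.24, 0.944, 0.056, 0.217]
contact_force: [0.1, -0.2, -1.6]
gripper_width: 13.2
```

Call:
apply_moves --plan '[1,-0.001,-0.015,0,-6,1,-0.002,-0.03,0,-12,1,-0.003,-0.045,0,-18,1,-0.004,-0.06,0,-24,1,-0.005,-0.07,0,-30,1,-0.005,-0.075,0,-35,1,-0.005,-0.075,0,-38,1,-0.005,-0.075,0,-38]'

```text
clock: 17.42
position: [423.6, -193.3, 246.5]
ee_rot: [0.077, 0.972, -0.019, 0.222]
contact_force: [-0.1, 1.1, -2.1]
gripper_width: 13.2
```

```bash
python3 -c "
from h import *;az();snap('wrist','wrist7');snap('side','side7');snap('top','top7')
s,im=load('side7');cv2.imwrite('pics/side7z.png',cv2.resize(im['color'][60:230,250:400,::-1],None,fx=4,fy=3.5))
s,im=load('top7');cv2.imwrite('pics/top7z.png',cv2.resize(im['color'][100:270,350:510,::-1],None,fx=4,fy=3.5))"
```

```text
t 17.42 pos [ 423.6 -193.3  246.5] z [ 0.428 -0.072 -0.901] y [ 0.158  0.987 -0.003] F [-0.1  1.1 -2.1] w 13.2 q [-0.043 -0.114 -0.664  0.097 -0.577 -1.755]
lean az -9.49 y az-90 -9.08 phi 0.449
```

View pics/wrist7.png

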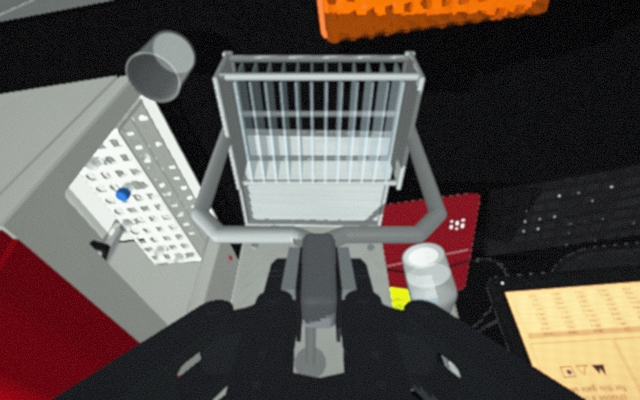

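View pics/side7z.png

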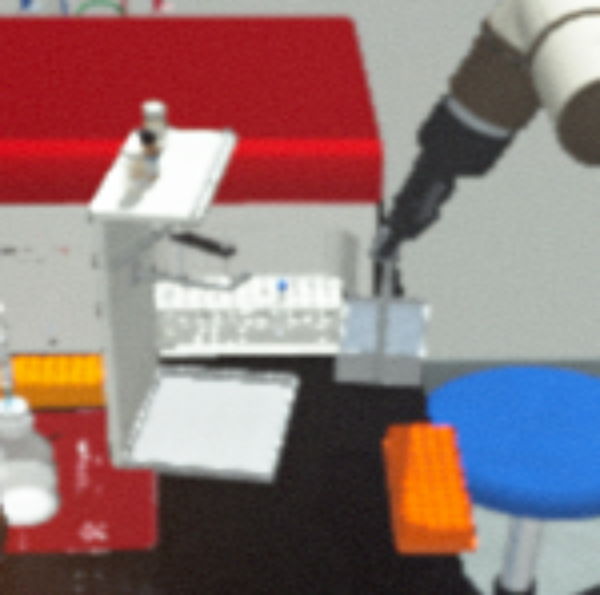

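View pics/top7z.png

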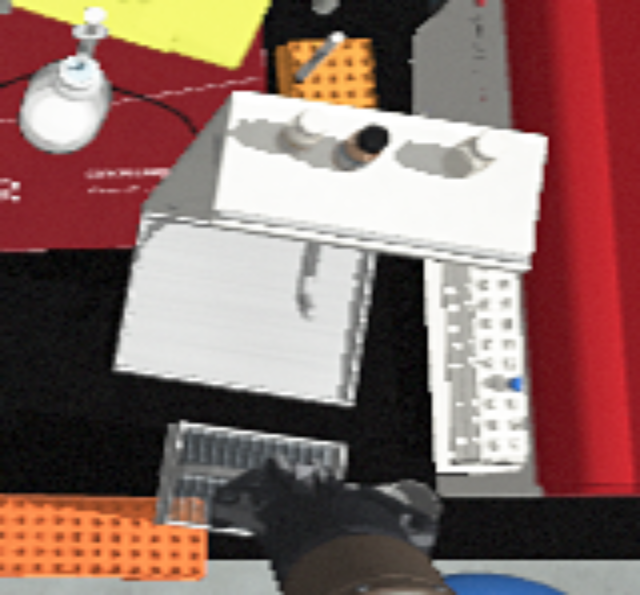

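Wrist view: the hook's tip appears between the fingers at about (310,355). Side and top views show the rack hanging upright in front of the stand, clear of the orange rack. Cross-checking hook and shelf with the wrist depth.

```bash
python3 - <<'E'
from h import *
ps=np.radians(-10.07);ex=np.array([np.cos(ps),np.sin(ps),0]);ey=np.array([-ex[1],ex[0],0]);O=np.array([568.3,-221.5,0])
s,im=load('wrist7');s={k:np.array(v) for k,v in s.items()};W=cloud(im,s);Q=W-O;X=Q@ex;Y=Q@ey;Z=Q[...,2]
m=(abs(Y)<40)&(X<95)&(X>-60)&(Z>150)&(Z<300);print(m.sum())
for a in np.argwhere(m)[::max(1,m.sum()//50)]: print(a[::-1],X[*a].round(1),Y[*a].round(1),Z[*a].round(1))
# tray extents
m=(abs(Y)<110)&(X<95)&(X>-90)&(abs(Z-13)<7)&(im['color'].min(-1)>120);print('tray',np.percentile(X[m],[.5,99]),np.percentile(Y[m],[.5,99.5]))
b=np.array(s['position'])-19*R.from_quat(s['ee_rot']).as_matrix()[:,2]-O; print('grasp pt X,Y,Z',b@ex,b@ey,b[2])
# block as seen
m=(abs(X-b@ex)<25)&(abs(Y-b@ey)<6)&(Z>b[2]-18)&(Z<b[2]+25);print('blk',np.percentile(X[m],[2,98]).round(1),np.percentile(Z[m],[2,98]).round(1))
E
```

```text
2155
[302 322] 84.9 -12.3 157.3
[328 327] 85.2 16.4 162.6
[303 329] 86.4 -11.0 164.6
[312 330] 23.1 -0.9 196.1
[321 331] 86.9 8.8 166.5
[330 332] 85.7 18.5 168.1
[305 334] 35.0 -7.4 194.3
[314 335] 31.9 1.0 196.6
[322 336] 83.6 9.7 173.6
[330 337] 85.1 18.4 173.9
[302 339] 85.6 -11.7 176.2
[309 340] 38.4 -3.6 198.4
[311 341] 39.3 -1.7 198.9
[309 342] 41.3 -3.6 199.0
[306 343] 45.2 -6.4 198.2
[302 344] 85.4 -11.5 181.7
[297 345] 85.7 -16.7 182.6
[340 345] 84.8 28.8 182.5
[335 346] 85.5 23.5 183.3
[330 347] 85.8 18.2 184.4
[325 348] 85.4 12.9 185.6
[319 349] 80.3 6.5 188.9
[312 350] 55.4 -0.7 200.5
[305 351] 62.5 -7.5 198.5
[299 352] 81.0 -14.1 191.9
[342 352] 85.2 30.6 189.7
[335 353] 85.6 23.3 190.7
[328 354] 85.2 15.9 191.9
[323 355] 80.7 10.6 194.8
[318 356] 80.8 5.5 195.8
[313 357] 68.7 0.4 201.7
[308 358] 69.4 -4.5 202.5
[303 359] 81.4 -9.7 198.7
[297 360] 81.8 -15.8 199.6
[340 360] 85.4 28.2 197.8
[333 361] 85.1 20.9 199.0
[326 362] 85.4 13.8 199.9
[319 363] 81.6 6.5 202.4
[313 364] 81.5 0.5 203.5
[306 365] 80.9 -6.5 204.8
[299 366] 80.6 -13.5 205.9
[342 366] 85.2 29.9 203.7
[335 367] 85.4 22.8 204.7
[328 368] 85.8 15.7 205.6
[321 369] 80.7 8.5 208.5
[314 370] 82.9 1.6 208.7
[307 371] 81.2 -5.4 210.4
[302 372] 81.4 -10.3 211.3
[303 373] 80.6 -9.2 212.5
[313 374] 82.0 0.6 212.8
[319 376] 83.9 6.6 214.0
tray [-65.29921899  86.23019195] [-96.88070845  92.27268445]
grasp pt X,Y,Z -155.61798649907203 2.4292498723773095 263.6324515031616
blk [-169.2 -150.7] [247.1 277.7]
```

Call:
apply_moves --plan '[1,0.012,-0.003,-0.002,-0.5,1,0.03,-0.006,-0.004,-1,1,0.05,-0.011,-0.007,-1,1,0.07,-0.015,-0.01,-1,1,0.085,-0.018,-0.01,-1,1,0.0935,-0.02,-0.01,-1,1,0.0935,-0.02,-0.01,-1]'

```text
clock: 18.15
position: [521.2, -214.2, 239.1]
ee_rot: [0.085, 0.97, -0.021, 0.225]
contact_force: [0.5, -0.0, -1.8]
gripper_width: 12.8
```

```bash
cat >> h.py <<'E'
ps=np.radians(-10.07);ex=np.array([np.cos(ps),np.sin(ps),0]);ey=np.array([-ex[1],ex[0],0]);O=np.array([568.3,-221.5,190.])
def wire():
    s,m=az();b=s['position']-19*m[:,2]-O;print('wire X,Y,Z rel seat',(b@ex).round(1),(b@ey).round(1),(b[2]-21.8).round(1))
E
python3 -c "
from h import *;wire();snap('side','side8')
s,im=load('side8');cv2.imwrite('pics/side8z.png',cv2.resize(im['color'][80:200,260:370,::-1],None,fx=6,fy=5))"
```

```text
t 18.15 pos [ 521.2 -214.2  239.1] z [ 0.432 -0.079 -0.898] y [ 0.175  0.985 -0.003] F [ 0.5 -0.  -1.8] w 12.8 q [-0.079  0.079 -0.495  0.087 -0.546 -1.732]
lean az -10.4 y az-90 -10.09 phi 0.455
wire X,Y,Z rel seat -56.0 -1.0 44.4
```

View pics/side8z.png

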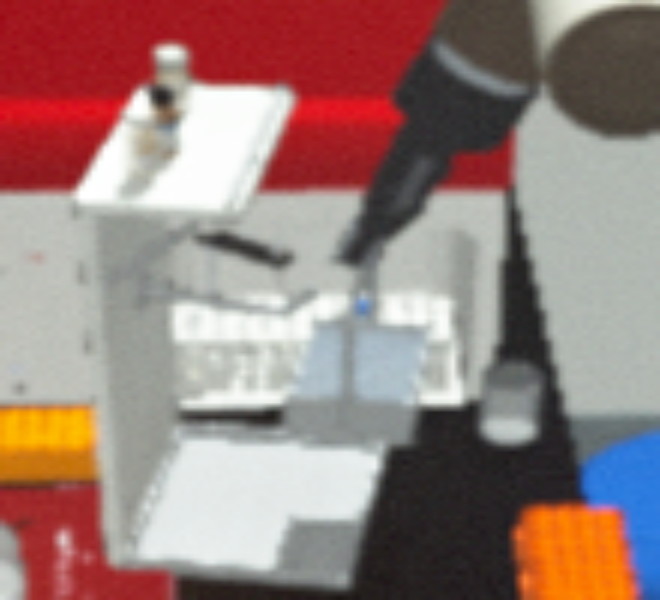

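Call:
apply_moves --plan '[1,0.008,-0.0014,-0.001,0,1,0.0158,-0.0028,-0.002,0,1,0.021,-0.0037,-0.003,0,1,0.0256,-0.0045,-0.0045,0,1,0.03,-0.0053,-0.0055,0,1,0.0335,-0.0059,-0.0065,0,1,0.0374,-0.0066,-0.0095,0,1,0.0374,-0.0066,-0.0095,0]'

```text
clock: 18.87
position: [557.4, -220.4, 229.3]
ee_rot: [0.085, 0.971, -0.021, 0.224]
contact_force: [-0.4, 0.5, -2.4]
gripper_width: 13.3
```

```bash
python3 -c "
from h import *;wire();snap('side','side9');snap('wrist','wrist9')
s,im=load('side9');cv2.imwrite('pics/side9z.png',cv2.resize(im['color'][80:200,260:370,::-1],None,fx=6,fy=5))"
```

```text
t 18.87 pos [ 557.4 -220.4  229.3] z [ 0.432 -0.079 -0.898] y [ 0.175  0.985 -0.003] F [-0.4  0.5 -2.4] w 13.3 q [-0.086  0.152 -0.434  0.082 -0.534 -1.722]
lean az -10.4 y az-90 -10.09 phi 0.455
wire X,Y,Z rel seat -19.3 -0.7 34.6
```

View pics/side9z.png

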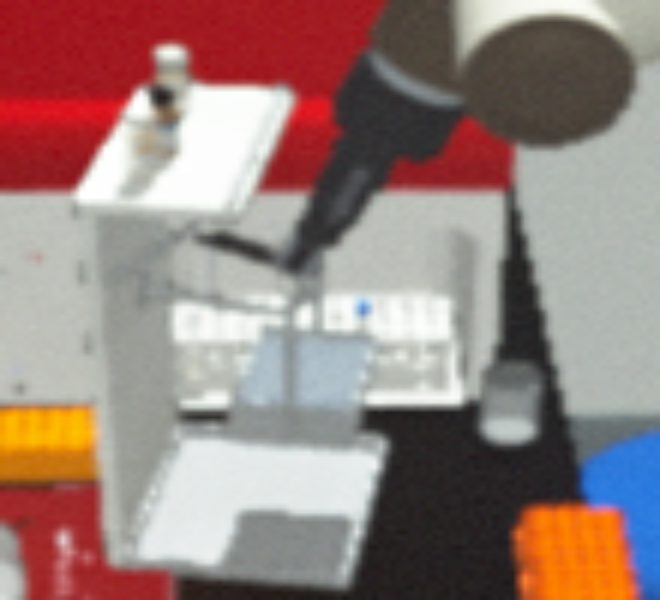

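View pics/wrist9.png

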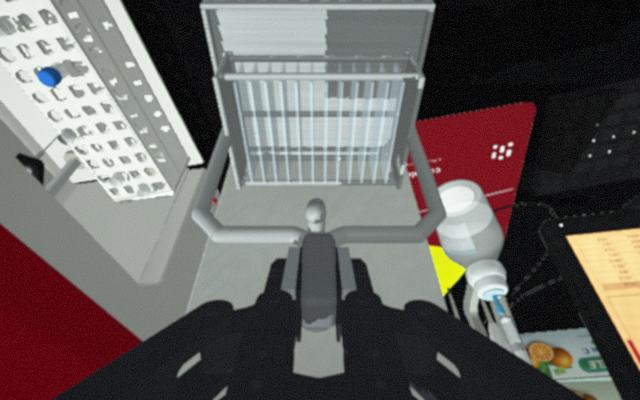

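The wrist view shows the hook's tip at (315,213) on the robot's side of the handle bar (320,237), centred under the grip. The bar has passed over the tip. Measuring the gap, then lowering.

```bash
python3 - <<'E'
from h import *
s,im=load('wrist9');s={k:np.array(v) for k,v in s.items()};W=cloud(im,s);Q=W-O;X=Q@ex;Y=Q@ey;Z=Q[...,2]
for v in range(196,262,4): print(v,[(X[v,u].round(0),Y[v,u].round(0),Z[v,u].round(0)) for u in (311,315,319)])
m=np.zeros(X.shape,bool);m[225:245,225:285]=1;m[225:245,355:405]=1;m&=Z>10
print('bar X',np.percentile(X[m],[5,50,95]).round(1),'Z',np.percentile(Z[m],[5,50,95]).round(1))
E
```

```text
196 [(np.float64(86.0), np.float64(-9.0), np.float64(-109.0)), (np.float64(85.0), np.float64(-5.0), np.float64(-108.0)), (np.float64(86.0), np.float64(-1.0), np.float64(-109.0))]
200 [(np.float64(-19.0), np.float64(-5.0), np.float64(4.0)), (np.float64(-25.0), np.float64(-3.0), np.float64(10.0)), (np.float64(-23.0), np.float64(-1.0), np.float64(9.0))]
204 [(np.float64(-31.0), np.float64(-5.0), np.float64(19.0)), (np.float64(-32.0), np.float64(-3.0), np.float64(20.0)), (np.float64(-31.0), np.float64(-1.0), np.float64(19.0))]
208 [(np.float64(-31.0), np.float64(-5.0), np.float64(22.0)), (np.float64(-32.0), np.float64(-3.0), np.float64(23.0)), (np.float64(-31.0), np.float64(-1.0), np.float64(22.0))]
212 [(np.float64(-29.0), np.float64(-5.0), np.float64(23.0)), (np.float64(-30.0), np.float64(-3.0), np.float64(24.0)), (np.float64(-30.0), np.float64(-1.0), np.float64(24.0))]
216 [(np.float64(-28.0), np.float64(-5.0), np.float64(24.0)), (np.float64(-29.0), np.float64(-3.0), np.float64(25.0)), (np.float64(-28.0), np.float64(-1.0), np.float64(24.0))]
220 [(np.float64(-25.0), np.float64(-5.0), 
[... 1215 characters left out ...]
oat64(46.0)), (np.float64(-33.0), np.float64(-3.0), np.float64(46.0)), (np.float64(-33.0), np.float64(-1.0), np.float64(46.0))]
252 [(np.float64(-32.0), np.float64(-4.0), np.float64(48.0)), (np.float64(-31.0), np.float64(-3.0), np.float64(48.0)), (np.float64(-33.0), np.float64(-1.0), np.float64(48.0))]
256 [(np.float64(-31.0), np.float64(-4.0), np.float64(49.0)), (np.float64(-32.0), np.float64(-3.0), np.float64(50.0)), (np.float64(-32.0), np.float64(-1.0), np.float64(50.0))]
260 [(np.float64(-32.0), np.float64(-4.0), np.float64(52.0)), (np.float64(-33.0), np.float64(-3.0), np.float64(53.0)), (np.float64(-32.0), np.float64(-1.0), np.float64(52.0))]
bar X [-25.7 -24.1 -20.1] Z [28.1 31.9 33.5]
```

Call:
apply_moves --plan '[1,0.003,-0.0005,-0.0025,0,1,0.0064,-0.0011,-0.005,0,1,0.0084,-0.0015,-0.0085,0,1,0.0108,-0.0019,-0.012,0,1,0.0128,-0.0023,-0.0155,0,1,0.0148,-0.0026,-0.019,0,1,0.0153,-0.0027,-0.021,0,1,0.0153,-0.0027,-0.021,0]'

```text
clock: 19.63
position: [572.6, -223.1, 208.6]
ee_rot: [0.085, 0.97, -0.021, 0.225]
contact_force: [1.4, -0.4, -2.1]
gripper_width: 12.9
```

```bash
python3 -c "
from h import *;wire();snap('side','side10');snap('wrist','wrist10')
s,im=load('side10');cv2.imwrite('pics/side10z.png',cv2.resize(im['color'][80:200,260:370,::-1],None,fx=6,fy=5))"
```

```text
t 19.63 pos [ 572.6 -223.1  208.6] z [ 0.432 -0.079 -0.898] y [ 0.175  0.985 -0.003] F [ 1.4 -0.4 -2.1] w 12.9 q [-0.089  0.199 -0.434  0.087 -0.486 -1.725]
lean az -10.4 y az-90 -10.08 phi 0.455
wire X,Y,Z rel seat -3.9 -0.8 13.8
```

View pics/wrist10.png

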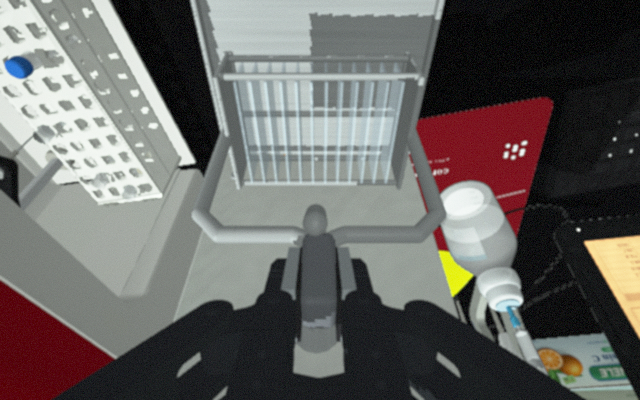

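View pics/side10z.png

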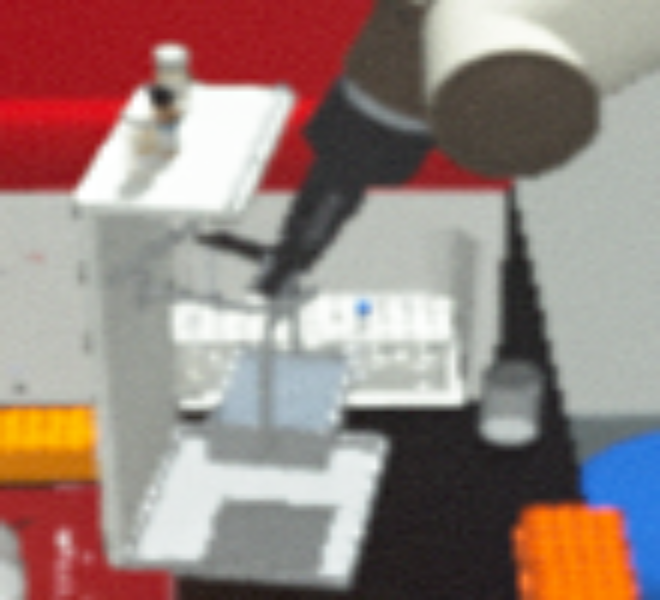

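No contact yet: the force is only the rack's weight, and the tip sits at (315,215) in front of the grip. Lowering slowly.

Call:
apply_moves --plan '[1,0,0,-0.001,0,1,0,0,-0.002,0,1,0,0,-0.003,0,1,0,0,-0.003,0]'

```text
clock: 20.07
position: [573.3, -223.2, 207.1]
ee_rot: [0.085, 0.97, -0.021, 0.226]
contact_force: [1.5, -0.6, -0.8]
gripper_width: 12.5
```

Call:
apply_moves --plan '[1,0,0,-0.0007,0,1,0,0,-0.0007,0]'

```text
clock: 20.23
position: [573.4, -223.2, 206.6]
ee_rot: [0.085, 0.97, -0.021, 0.226]
contact_force: [1.7, 0.2, 1.3]
gripper_width: 13.2
```

Call:
apply_moves --plan '[1,0,0,-0.0005,0,1,0,0,-0.0005,0]'

```text
clock: 20.4
position: [573.5, -223.2, 206.3]
ee_rot: [0.085, 0.97, -0.021, 0.226]
contact_force: [3.0, 0.4, 4.5]
gripper_width: 13.4
```

```bash
python3 -c "
from h import *;wire()"
```

```text
t 20.4 pos [ 573.5 -223.2  206.3] z [ 0.436 -0.08  -0.897] y [ 0.175  0.985 -0.003] F [3.  0.4 4.5] w 13.4 q [-0.089  0.202 -0.439  0.09  -0.474 -1.727]
lean az -10.39 y az-90 -10.06 phi 0.459
wire X,Y,Z rel seat -3.0 -0.7 11.5
```

Call:
apply_moves --plan '[0.68,0,0,0,0,0.65,0,0,0,0,0.62,0,0,0,0,0.59,0,0,0,0,0.55,0,0,0,0,0.5,0,0,0,0]'

```text
clock: 20.9
position: [571.6, -223.0, 204.1]
ee_rot: [0.086, 0.971, -0.021, 0.224]
contact_force: [0.1, 0.5, 1.0]
gripper_width: 21.7
```

```bash
python3 -c "
from h import *;wire();snap('side','side11');snap('wrist','wrist11')
s,im=load('side11');cv2.imwrite('pics/side11z.png',cv2.resize(im['color'][80:200,260:370,::-1],None,fx=6,fy=5))"
```

```text
t 20.9 pos [ 571.6 -223.   204.1] z [ 0.431 -0.079 -0.899] y [ 0.175  0.984 -0.003] F [0.1 0.5 1. ] w 21.7 q [-0.089  0.203 -0.442  0.089 -0.476 -1.727]
lean az -10.41 y az-90 -10.1 phi 0.454
wire X,Y,Z rel seat -4.8 -0.9 9.4
```

View pics/wrist11.png

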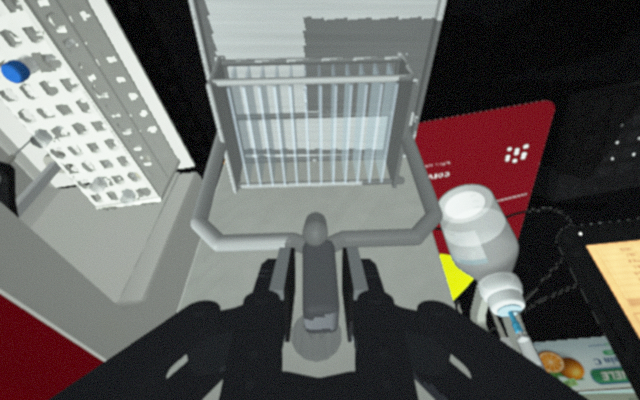

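View pics/side11z.png

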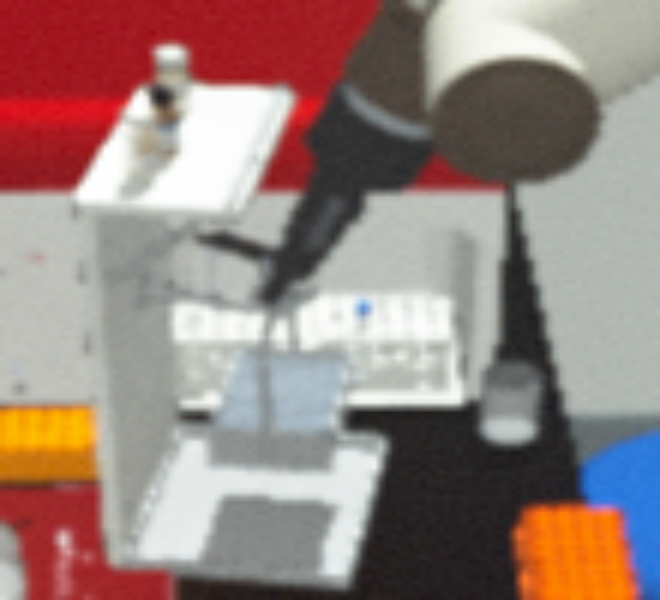

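The rack hangs upright on the hook with both pads clear of the block. Opening wider and backing out along the tool axis.

Call:
apply_moves --plan '[0.2,0,0,0,0,-0.2,0,0,0,0,-0.2,-0.003,0.0005,0.006,0,-0.2,-0.009,0.0016,0.018,0,-0.2,-0.018,0.003,0.034,0,-0.2,-0.03,0.005,0.052,0,-0.2,-0.055,0.01,0.06,0,-0.2,-0.085,0.015,0.065,0]'

```text
clock: 21.67
position: [488.0, -208.1, 272.0]
ee_rot: [0.085, 0.97, -0.021, 0.226]
contact_force: [-0.5, -0.3, 1.3]
gripper_width: 51.3
```

Call:
apply_moves --plan '[-0.2,-0.03,0.005,0.01,0,-0.2,-0.06,0.01,0.02,0,-0.2,-0.09,0.015,0.03,0,-0.2,-0.12,0.02,0.03,0,-0.2,-0.12,0.02,0.03,0,-0.2,-0.12,0.02,0.03,0,-0.2,-0.12,0.02,0.03,0,-0.2,-0.12,0.02,0.03,0]'

```text
clock: 22.33
position: [368.0, -188.1, 300.1]
ee_rot: [0.085, 0.97, -0.021, 0.225]
contact_force: [-0.2, -0.2, -0.7]
gripper_width: 51.2
```

```bash
python3 - <<'E'
from h import *
stat();snap('side','side12');snap('wrist','wrist12');snap('top','top12')
s,im=load('side12');cv2.imwrite('pics/side12z.png',cv2.resize(im['color'][80:200,260:370,::-1],None,fx=6,fy=5))
W=cloud(im)-O;X=W@ex;Y=W@ey;Z=W[...,2]
for n in('side12','wrist12','top12'):
    s,im=load(n);s={k:np.array(v) for k,v in s.items()};W=cloud(im,s)-O;X=W@ex;Y=W@ey;Z=W[...,2]
    m=(abs(X)<30)&(abs(Y)<14)&(Z>31)&(Z<55);
    if m.sum()>3: print(n,'block',m.sum(),np.percentile(X[m],[3,97]).round(1),np.percentile(Y[m],[3,97]).round(1),np.percentile(Z[m],[3,97]).round(1))
    m=(abs(X)<70)&(abs(Y)<80)&(Z>-110)&(Z<-66)
    if m.sum()>3: r=cv2.minAreaRect(np.c_[X[m],Y[m]].astype(np.float32));print(n,'frame',r,np.percentile(Z[m],[3,97]).round(1))
s0,a=load('top0');s1,b=load('top12')
d=np.abs(a['color'].astype(int)-b['color']).max(-1)
for nm,(u0,u1,v0,v1) in dict(orange=(338,404,238,268),beaker=(438,462,234,254),petri=(180,206,205,230),timer=(183,216,234,264)).items():
    print(nm,'changed px',(d[v0:v1,u0:u1]>50).sum())
E
```

```text
t 22.33 pos [ 368.  -188.1  300.1] z [ 0.433 -0.079 -0.898] y [ 0.175  0.985 -0.003] F [-0.2 -0.2 -0.7] w 51.2 q [-0.023 -0.281 -0.647  0.102 -0.757 -1.781]
side12 block 27 [-10.2   8.2] [-2.3 11.3] [32.9 45.6]
side12 frame ((-1.6561698913574219, 0.8593788146972656), (82.4719009399414, 126.508544921875), 0.3355332314968109) [-107.1  -71.3]
wrist12 block 300 [-14.1   3.9] [-7.2  5.7] [31.9 45.9]
wrist12 frame ((-6.500823974609375, -4.403392791748047), (83.624267578125, 125.14836120605469), 0.5780089497566223) [-104.4  -69.6]
top12 block 55 [-13.5   6.8] [-2.7 10.5] [32.8 47. ]
top12 frame ((-5.071849822998047, 2.0736846923828125), (83.1354751586914, 119.71394348144531), 0.381474107503891) [-104.8  -70.3]
orange changed px 529
beaker changed px 0
petri changed px 0
timer changed px 0
```

View pics/side12z.png

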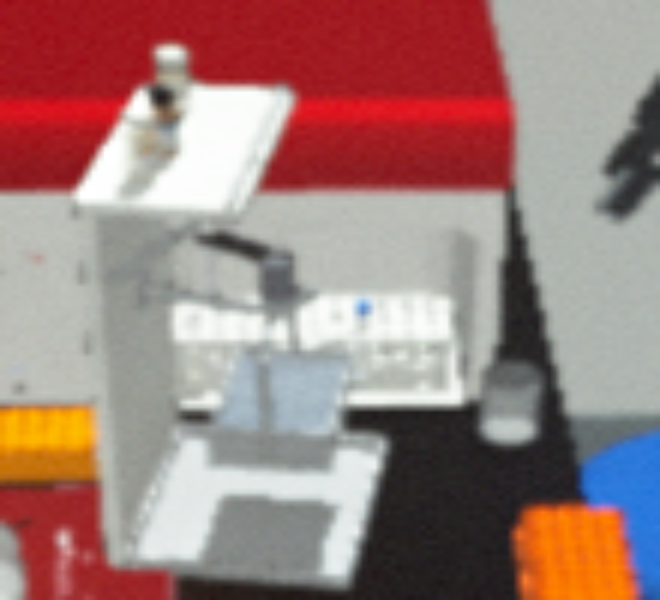

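View pics/wrist12.png

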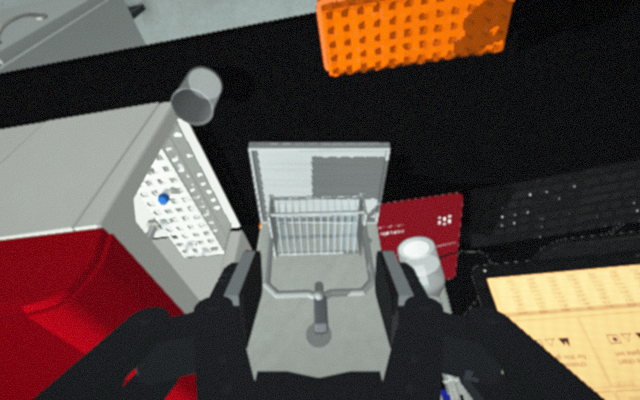

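```bash
python3 - <<'E'
from h import *
for n in ('side0','side12'):
    s,im=load(n);c=im['color'].astype(int);m=(c[...,0]>180)&(c[...,1]<140)&(c[...,2]<80);m[:,:335]=0;m[:175]=0;m[225:]=0;m[:,380:]=0
    v,u=np.nonzero(m);print(n,m.sum(),u.mean().round(2),v.mean().round(2))
snap('side','side13')
a,b=load('side12')[1],load('side13')[1];d=np.abs(a['color'].astype(int)-b['color']).max(-1)[80:200,260:340];print('rack motion px',(d>40).sum())
E
```

```text
side0 587 356.9 199.63
side12 633 356.46 199.45
rack motion px 0
```

```bash
python3 -c "
from h import *;print(arm.job_done());stat()"
```

```text
the job is handed in; nothing more can be done
None
the job is handed in; nothing more can be done
```

The rack is hanging by its handle on the stand's hook, level and free over the drip tray. I handed the job in after about 22.5 s of robot time. No verdict was returned.

**How I got there**
- **Tilt:** moves can only turn the tool about the vertical, and a gripper pointing straight down would have hit the shelf. I drove the arm past its reach limit several times until the tool leaned back about 0.46 rad.
- **Grasp:** leaning the gripper toward the robot, the arm could not reach the rack within its joint limits. I gripped the block from the far side instead and turned the rack half a turn on the way, which the task says changes nothing.
- **Hanging:** I moved the handle over the hook's tip and lowered it until the wrist force was about 5 N. Then I opened the fingers slowly and backed out along the tool axis.

**Last checks**
- **Position:** in all three cameras the rack sat about 2 to 6 mm in front of the seat and 1 to 4 mm off sideways, and the handle about 10 mm above it. The wrist camera differs from the fixed ones by 3 to 6 mm sideways, well inside the 20 mm allowed.
- **Level and rest:** the rack looked upright in the side and wrist pictures, and nothing in the rack area changed between two side pictures. The gripper was about 200 mm clear of it.
- **Bystanders:** the beaker, petri and timer show no changed pixels in the top view. The orange rack's patch did change there, probably from the arm or its shadow. In the side view the orange rack's position agrees to within half a pixel.

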